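Pry the snap-fit back off a desk clock

ROBOT

A 6-joint arm with a two-finger parallel gripper is mounted at the origin on the work surface. World frame = base frame: x ahead of the robot, y to its left, z up, the work surface at z = 0. Lengths are in m, angles in rad, forces in N, time in s.
With the tool pointing down it reaches from about 0.35 to 0.775 m from the base axis. Payload 7.3 kg.
Tool frame: the origin (TCP) lies on the centre line of the jaws, within the pads' length; the fingertips stand robot.nose_length ahead of it and the grasp point (between the pads) is the TCP (robot.nose_length is the distance from the TCP to the fingertips, in m); z points along the fingers, y is the direction in which the jaws open and shut (so a half turn about z gives the same grasp; the last joint's range is limited). The gripper opens to 92 mm and grips with 3 to 60 N. Pads are 19 mm wide; open, the fingers measure 130 mm over their backs; the gripper's body (75 mm by 190 mm) begins 47 mm behind the grasp point.
Start: joints at [1.16, 0.342, 1.524, -0, 1.275, -0.146], TCP at [0.137, 0.507, 0.246] pointing down, gripper open.
Joint ranges: [-2.53, 2.53], [-0.77, 2.02], [0.04, 2.7], [-1, 4.14], [0.28, 2.66], [-3.11, 3.11]. Speed limits (rad/s): [2.57, 2.57, 3.14, 3.14, 3.14, 3.14].

INTERFACE

Orientations are given as [roll, pitch, yaw] about the fixed x, y, z axes, in that order (R = Rz(yaw) Ry(pitch) Rx(roll)).
In Python, from cell import robot, read_camera gives the robot as it stands.
- The arm moves only by the shell command python3 -m crank 'ROWS' [FORCE]. ROWS is JSON, a list of rows, each a list of 7 numbers: the shift along the tool's x, y, z in cm, then the turn, a rotation vector about the tool's x, y, z in degrees, then the opening, from 0 (shut) to 1 (fully open). In form: [[tx, ty, tz, wx, wy, wz, jaw], ...]. A call has 1 to 5 rows; each row is the pose to reach, as a shift and turn from the pose commanded when the call began, along the tool's axes at that moment; what a row does not reach only later rows make up. A row lasts 1/8 s, in which the tool goes at most 62.5 mm and 10.7 degrees, less where a joint would pass 70% of its speed; a pose out of reach is approached as far as the arm can. A call with a gripper value outside its range is refused whole. The fingers move at their own pace and stop on an object; FORCE is the grip in N (left out, the last holds). Time passes only in rows, so rows that repeat a pose let the fingers close. It gives the time, the measured TCP pose, the force and the opening at its end, in the units of the state.
- robot.observe(): the state, without advancing time (a new reading comes with each control period).
- read_camera(name): name is "scene" or "top" or "wrist"; returns a dict with "frame" (384x512x3 uint8, red, green, blue), "intrinsics" (3x3 intrinsics, pixels), "R" (3x3) and "t" (3): a world point X has camera coordinates R X + t. Camera axes: x right, y down, z forward; pixel columns grow to the right and rows downward; lengths in m; the calibration is good to about 2 mm. A picture is of the moment at which its call begins. There is no depth.
- robot.hand_in(): hands the job in, once; it reports no verdict.
The state is a dict: "time": time; "qpos": joint angles; "qvel": joint speeds; "joint_efforts": joint torques, N m; "tool_pos": TCP position; "tool_rot": TCP orientation; "contact_force": force on the tool from outside, world axes, zero at the start; "torque": the same for the moment, N m; "opening": finger opening in m.
Only numpy, scipy, OpenCV 4.12 (cv2) and the standard library are available. Lean on these libraries where they do the work, as an engineer would, in place of code of your own. Each camera call takes 0.05 s, during which the arm holds its last target.

TASK

Of the two drum-shaped clocks lying face down on the watchmaker's mat, one has a snap-fit back with a notch at its rim, the other a screwed back. Take the flat-bladed case knife, push its blade into the notch under the back cover's lip and pry the cover up until it springs out of its catches, leaving it resting loose on top of its clock. Then lay the knife back on the bench; do not touch the cover with the gripper, and leave the screwed clock, the screwdriver and the loose bezel alone.

Things in the scene. Friction and masses are not known exactly. Their poses are not given: they have to be found in the camera images.
- knife: Case knife, loose, 155 mm long, 70 g, lying flat. Dark wooden bar handle 20 mm wide (y), 24 mm high (z), from x = -70 to +25 mm; straight flat steel blade 14 mm wide, 2.5 mm thick, from x = 25 to 85 mm, its middle plane 12 mm above the handle's underside. Origin: on the handle's underside, 25 mm behind its front end, a good place to grip across the width. x points to the tip, z up.
- knife_tip (a point): Middle of the end of the knife's blade, 85 mm ahead of and 12 mm above the knife's origin; axes as the knife's. (The other hand tool, with a round black handle and thin round shaft, is a screwdriver.)
- clock: Clock with the snap-fit back: dark steel drum with brass bands, 124 mm across, face down, fixed. Origin: centre of its underside, at bench height; z up, notch on its -x side. The rim is 64 mm high. Two spring catches (steel noses between cheeks, up to 79 mm high and 77 mm out from the axis) sit on the rim 60 degrees to each side of the notch and hold the cover's edge down.
- notch (a point): Middle of the mouth of the notch, on the drum's outer face, 62 mm to the -x side of the clock's axis, 52 mm above the bench. The window is 40 mm wide (y), from the drum's flat floor at 46 mm up to the cover's underside at 58 mm, and free inwards for 40 mm. The blade goes in level along the clock's +x; axes as the clock's.
- cover: snap-fit back cover, loose, a steel disc of about 60 g, 110 mm across, flange 4 mm thick, middle 7 mm thick, with a pry lip 24 mm wide reaching out to 66 mm from the centre on its -x side, over the notch. Origin: centre of its underside, 58 mm above the bench when seated; z up. It takes about 2 to 4 N upwards at the lip to pop out.
- cover_lip (a point): Underside of the end of the cover's lip, 66 mm to the -x side of its centre, 58 mm above the bench when seated. As it is pried up the far edge stays down; once the lip is some 35 mm up, the catches spring in beneath the edge, and when let down the cover stays tilted on them, its lip about 25 mm higher than when seated.
- screwed_clock: Bystander: a like drum, 124 mm across and 64 mm high, fixed, whose back has six brass screws, a closed rim and no notch. Origin: centre of its underside. Leave alone.
- screwdriver: Bystander: loose screwdriver, 170 mm long and 26 mm across the round black handle, lying along its x, tip to +x. Origin: at its middle, at bench height.
- bezel: Bystander: loose steel bezel ring, 60 mm across and 8 mm high, lying flat. Origin: centre of its underside.
Things that resemble listed ones, but are neither listed nor needed, are in the scene too. What is shaped like the cover but yellow is not meant. Leave any red look-alike of the knife alone.

How it is judged:
On the way, in this order (a step that is already met when the one before it is completed fails the run):
1. the knife has been picked up (height (world z) of knife above 0.02 m), for 0.1 s.
2. the blade's tip is in the notch, under the lip of the still seated cover (x of knife_tip in the frame of clock between -0.062 and 0 m and y of knife_tip in the frame of clock between -0.022 and 0.022 m and z of knife_tip in the frame of clock between 0.044 and 0.062 m and z of cover_lip in the frame of clock below 0.064 m), for 0.1 s.
3. the cover has been pried up out of its seat: its lip stands at least 14 mm higher than when seated (z of cover_lip in the frame of clock above 0.072 m), for 0.2 s.
At the end, for the whole second after the job is handed in: The cover rests loose on its clock, its lip at least 12 mm above its seated height and its centre within 30 mm of the clock's axis, at rest; the knife lies on the bench (origin below 30 mm, tip below 35 mm), at rest (z of cover_lip in the frame of clock above 0.07 m and horizontal distance between cover and clock below 0.03 m and linear speed of each of cover, knife below 0.02 m/s and height (world z) of knife below 0.03 m and height (world z) of knife_tip below 0.035 m); the robot touches nothing.
It fails at once if the gripper or arm touches the cover (contact force between any of the fingers, the arm and cover above 0.5 N).
It fails at once if the screwed clock is pried or knocked (over 5 N) (contact force between any of knife, the fingers, the arm and screwed_clock above 5 N).
It fails at once if the screwdriver or the bezel is moved more than 30 mm (distance of any of screwdriver, bezel from where it was at the start of the episode above 0.03 m).
It also fails if it takes over 54 s, if anything falls off the work surface, if the arm or the gripper's body presses on something with over 40 N, if the wrist force passes 120 N, or if a joint passes its speed limit or range.

## Working session

There is one attempt and no reset: what is moved stays moved. The work goes in short steps, Python scripts to look and compute and a shell command to move; the robot and the scene stay as the last step left them, time stands still between calls to the robot, and variables do not carry over. Pictures are saved under pics/ and viewed, and the job is handed in when it is done.

```bash
ls; mkdir -p pics; python3 - <<'E'
from cell import robot, read_camera
import cv2
print(robot.observe(), robot.nose_length)
for n in ("scene","top","wrist"):
    c=read_camera(n); cv2.imwrite(f"pics/{n}0.png",c["frame"][:,:,::-1]); print(n,c["intrinsics"].tolist(),c["R"].round(4).tolist(),c["t"])
E
```

```text
pics
{'time': 0.0, 'qpos': array([ 1.16002655e+00,  3.42697401e-01,  1.52500730e+00, -1.71230129e-05,
        1.27539988e+00, -1.45991960e-01]), 'qvel': array([ 7.87748479e-04,  1.04511909e-03, -6.31701066e-05,  2.40100587e-04,
        1.50069549e-03, -7.18620261e-04]), 'joint_efforts': array([ 1.07828469e-03, -4.31253612e+01, -2.44220495e+01,  7.16891815e-02,
        5.60832547e-02, -9.79618085e-05]), 'tool_pos': array([0.13721735, 0.50636152, 0.24506148]), 'tool_rot': array([-3.14009443e+00, -2.03745996e-04,  2.87681968e+00]), 'contact_force': array([ 1.19175314, -0.24109017,  0.50248502]), 'torque': array([-0.04692593, -0.0295156 ,  0.0441468 ]), 'opening': 0.09182073014787241} 0.019
scene [[484.74352975036516, 0.0, 252.14289612706438], [0.0, 484.74352975036516, 200.3687594021673], [0.0, 0.0, 1.0]] [[0.4548, 0.8906, 0.0058], [0.6795, -0.3427, -0.6487], [-0.5757, 0.299, -0.761]] [-0.27087592 -0.33833154  1.36969362]
top [[488.28059136552537, 0.0, 251.09555705049675], [0.0, 488.28059136552537, 200.99409363951963], [0.0, 0.0, 1.0]] [[0.0102, -0.9998, -0.0146], [-0.9946, -0.0086, -0.1035], [0.1034, 0.0155, -0.9945]] [0.02944875 0.59884733 1.10368524]
wrist [[301.8322856717747, 0.0, 258.580015875639], [0.0, 301.8322856717747, 192.12940467589922], [0.0, 0.0, 1.0]] [[0.2611, 0.9653, -0.0014], [0.92, -0.2484, 0.3033], [0.2924, -0.0805, -0.9529]] [-0.52420273 -0.0392751   0.39093496]
```

View pics/top0.png

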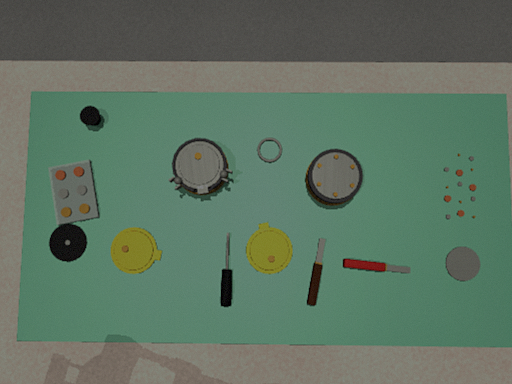

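View pics/scene0.png

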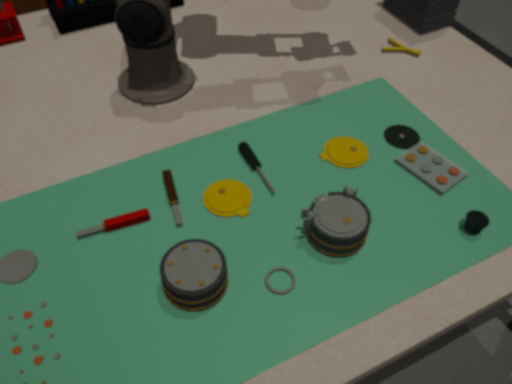

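View pics/wrist0.png

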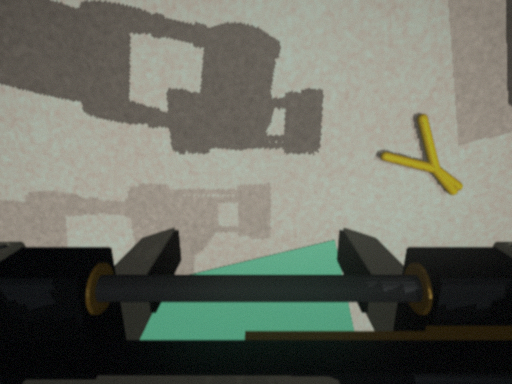

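```bash
cat > h.py <<'E'
import numpy as np, cv2
from cell import robot, read_camera
def ray(c,u,v,z):
    K=np.array(c["intrinsics"]);R=np.array(c["R"]);t=np.array(c["t"])
    d=R.T@np.linalg.inv(K)@np.array([u,v,1.]); o=-R.T@t
    return o+d*(z-o[2])/d[2]
def proj(c,X):
    p=np.array(c["intrinsics"])@(np.array(c["R"])@np.array(X)+np.array(c["t"]));return p[:2]/p[2]
def crop(c,name,x0,y0,w,h,k,pts=()):
    f=c["frame"][:,:,::-1][y0:y0+h,x0:x0+w]
    f=cv2.resize(f,None,fx=k,fy=k,interpolation=cv2.INTER_CUBIC)
    f=cv2.convertScaleAbs(f,alpha=1.5)
    for p in pts: cv2.circle(f,(int((p[0]-x0+.5)*k),int((p[1]-y0+.5)*k)),3,(255,0,255),1)
    cv2.imwrite(name,f)
E
python3 - <<'E'
from h import *
c=read_camera("top")
crop(c,"pics/a1.png",285,225,130,90,6)
crop(c,"pics/a2.png",155,125,90,80,7)
c=read_camera("scene")
crop(c,"pics/a3.png",280,170,110,90,7)
E
```

```text
(no output)
```

View pics/a1.png

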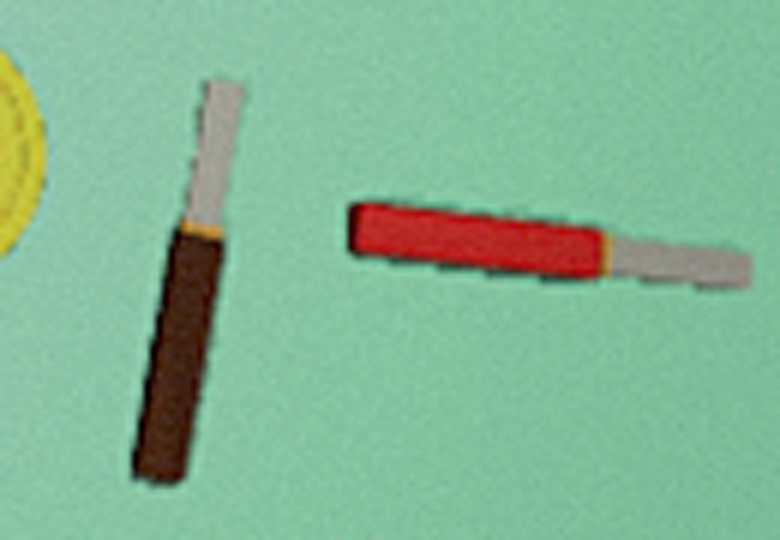

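View pics/a2.png

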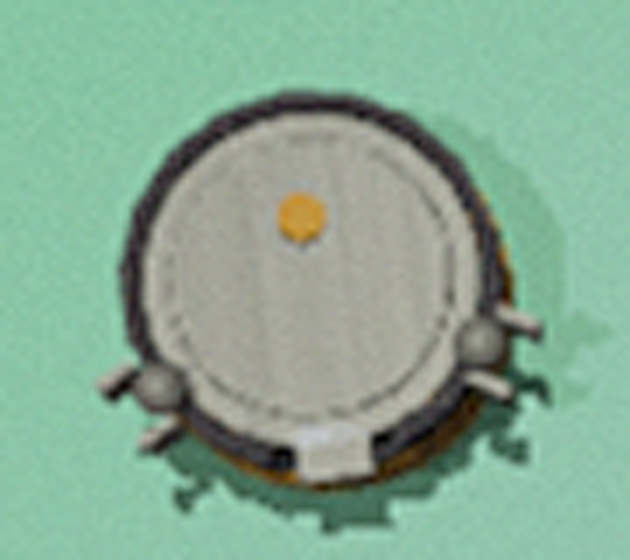

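View pics/a3.png

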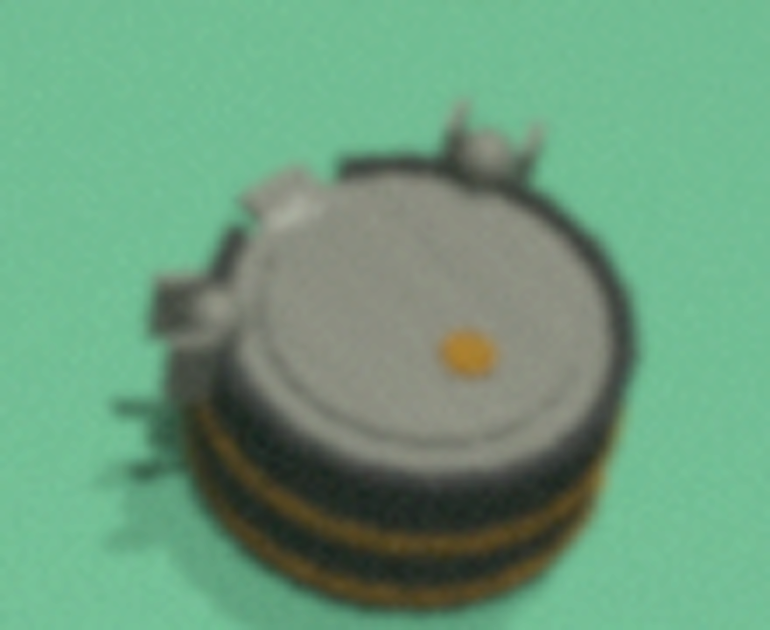

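```bash
cat > m.py <<'E'
from h import *
T=read_camera("top");S=read_camera("scene")
f=lambda x,y,k,x0,y0:(x/k+x0-.5,y/k+y0-.5)
a=lambda x,y,z:ray(T,*f(x,y,6,285,225),z)
b=lambda x,y,z:ray(T,*f(x,y,7,155,125),z)
front,back,tip=a(202,228,.024),a(160,475,.024),a(225,83,.0133)
print("knife",front,back,tip,np.linalg.norm((front-back)[:2]),np.linalg.norm((tip-back)[:2]),[np.degrees(np.arctan2(*(p-back)[1::-1])) for p in(front,tip)])
l,r,t,bo=b(143,270,.062),b(482,270,.062),b(312,112,.062),b(312,428,.062)
lip=b(335,476,.062); print("cover",l,r,t,bo,"lip",lip)
n1,n2=b(160,387,.079),b(482,343,.079);print("noses",n1,n2, np.degrees(np.arctan2(*(n1-n2)[1::-1])))
print([b(298,432,.062),b(376,432,.062)])
E
python3 m.py
```

```text
knife [ 0.4581333  -0.12083506  0.024     ] [ 0.36459265 -0.10449269  0.024     ] [ 0.51408564 -0.1313081   0.0133    ] 0.09495750131723969 0.151878967139301 [np.float64(-9.910055541898988), np.float64(-10.169325970717496)]
cover [0.68095974 0.20954007 0.062     ] [0.68179079 0.09878256 0.062     ] [0.73385957 0.15539802 0.062     ] [0.62939673 0.15318094 0.062     ] lip [0.61376819 0.14538155 0.062     ]
noses [0.6399431  0.20010918 0.079     ] [0.65499683 0.09714312 0.079     ] 98.3177619425079
[array([0.62805001, 0.15770475, 0.062     ]), array([0.62825811, 0.1323528 , 0.062     ])]
```

```bash
cat > ov.py <<'E'
from h import *
def circ(cx,cy,r,z): return [(cx+r*np.cos(a),cy+r*np.sin(a),z) for a in np.linspace(0,2*np.pi,40)]
def loc(o,yaw,P):
    c,s=np.cos(yaw),np.sin(yaw);return [(o[0]+c*x-s*y,o[1]+s*x+c*y,z) for x,y,z in P]
E
cat > m2.py <<'E'
from ov import *
import sys
cx,cy,yw,kx,ky,kyw=map(float,sys.argv[1:7])
T=read_camera("top");S=read_camera("scene")
P=circ(cx,cy,.055,.062)+circ(cx,cy,.062,.064)+loc((cx,cy),np.radians(yw),[(-.066,.012,.062),(-.066,-.012,.062),(-.066,0,.062),(-.031,.0537,.079),(-.031,-.0537,.079)])
K=loc((kx,ky),np.radians(kyw),[(.025,.01,.024),(.025,-.01,.024),(-.07,.01,.024),(-.07,-.01,.024),(.085,.007,.013),(.085,-.007,.013)])
for n,c,w in (("t",T,((155,125,90,80),(285,225,60,90))),("s",S,((280,170,110,90),(145,155,60,90)))):
    crop(c,f"pics/{n}c{sys.argv[7]}.png",*w[0],7,[proj(c,p) for p in P]); crop(c,f"pics/{n}k{sys.argv[7]}.png",*w[1],6,[proj(c,p) for p in K])
import cv2
A=[cv2.resize(cv2.imread(f"pics/{n}{sys.argv[7]}.png"),(390,290)if n[1]=='c' else (200,300)) for n in("tc","sc","tk","sk")]
cv2.imwrite(f"pics/ov{sys.argv[7]}.png",np.vstack([np.hstack(A[:2]),np.hstack([A[2],A[3],np.zeros((300,380,3),np.uint8)])]))
E
python3 m2.py 0.681 0.154 8 0.4335 -0.1165 -10 1
```

```text
(no output)
```

View pics/ov1.png

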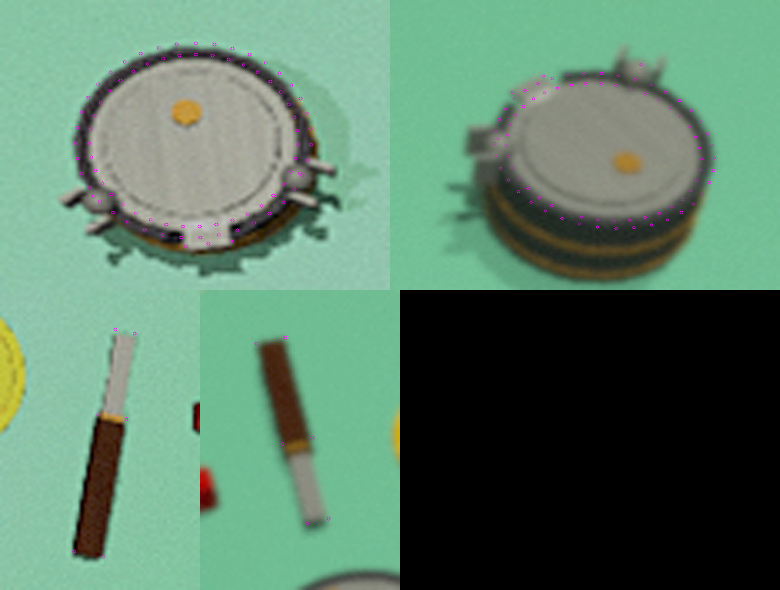

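The overlay fits in both views. Candidates for the knife in the top view:
- Dark wood handle at (318,270): this is the knife.
- Red look-alike at (375,267): not meant.
- Black screwdriver at (227,270): not meant.

The notched clock is at (200,168), with its lip at (203,192). The screwed clock is at (334,177). The close crop a1 confirms the dark brown bar handle with a flat blade.

```bash
cat > go.py <<'E'
# usage go.py x y z yaw pitchup(knife, deg): prints shift cm (tool frame) & rotvec deg from measured pose
import sys,numpy as np
from scipy.spatial.transform import Rotation as R
from cell import robot
s=robot.observe(); p=np.array(s["tool_pos"]); Rt=R.from_euler("xyz",s["tool_rot"])
x,y,z,yaw=map(float,sys.argv[1:5])
G=R.from_euler("z",yaw,degrees=True)*R.from_euler("x",180,degrees=True)
print("t",round(s["time"],2),"pos",p.round(4),"rpy",np.degrees(s["tool_rot"]).round(2),"F",np.round(s["contact_force"],1),"T",np.round(s["torque"],2),"open",round(s["opening"],4))
print("shift",(Rt.inv().apply(np.array([x,y,z])-p)*100).round(2),"turn",np.degrees((Rt.inv()*G).as_rotvec()).round(2))
E
python3 go.py .43 .22 .22 170; python3 go.py .4404 -.1179 .12 170
```

```text
t 0.45 pos [0.1374 0.5067 0.2457] rpy [-179.99   -0.    164.83] F [-0.5  0.   0.7] T [ 0.   -0.03 -0.05] open 0.0916
shift [-35.75 -20.01   2.57] turn [-0.01 -0.   -5.17]
t 0.45 pos [0.1374 0.5067 0.2457] rpy [-179.99   -0.    164.83] F [-0.5  0.   0.7] T [ 0.   -0.03 -0.05] open 0.0916
shift [-45.59 -52.35  12.57] turn [-0.01 -0.   -5.17]
```

```bash
python3 -m crank '[[-5,-2.8,0.4,0,0,-1,0.45],[-10,-5.6,0.8,0,0,-2,0.45],[-15,-8.4,1.2,0,0,-3,0.45],[-20,-11.2,1.6,0,0,-4,0.45],[-25,-14,2,0,0,-5.2,0.45]]' 40; python3 go.py .4404 -.1179 .12 170
```

```text
time: 1.08
tool_pos: [0.3432, 0.3048, 0.2259]
tool_rot: [3.141, 0.001, 2.968]
contact_force: [-0.7, 1.1, 0.3]
opening: 0.0461
t 1.07 pos [0.3432 0.3048 0.2259] rpy [1.7996e+02 4.0000e-02 1.7007e+02] F [-0.7  1.1  0.3] T [ 0.14 -0.04  0.07] open 0.0461
shift [-16.85 -39.97  10.57] turn [0.04 0.04 0.07]
```

```bash
python3 -m crank '[[-4,-5,1,0,0,0,0.45],[-8,-10,2,0,0,0,0.45],[-11,-15,3,0,0,0,0.45],[-13,-20,4,0,0,0,0.45],[-14,-25,5,0,0,0,0.45]]';python3 -m crank '[[-1,-5,2,0,0,0,0.45],[-2,-10,4,0,0,0,0.45],[-2.8,-15,5.5,0,0,0,0.45],[-2.8,-15,5.5,0,0,0,0.45],[-2.8,-15,5.5,0,0,0,0.45]]'; python3 go.py .4404 -.1179 .021 170
python3 - <<'E'
from ov import *
c=read_camera("wrist")
K=loc((.4325,-.1165),np.radians(-10),[(.025,.01,.024),(.025,-.01,.024),(-.07,.01,.024),(-.07,-.01,.024),(.085,.007,.013),(.085,-.007,.013)])
crop(c,"pics/w1.png",0,0,512,384,1.5,[proj(c,p) for p in K])
E
```

```text
time: 1.7
tool_pos: [0.4373, 0.0336, 0.1755]
tool_rot: [3.141, 0.001, 2.967]
contact_force: [0.6, -0.1, -0.0]
opening: 0.0412
time: 2.33
tool_pos: [0.4381, -0.1165, 0.1208]
tool_rot: [3.141, -0.0, 2.967]
contact_force: [-0.0, 0.1, -0.4]
opening: 0.0416
t 2.33 pos [ 0.4381 -0.1165  0.1208] rpy [ 1.7997e+02 -2.0000e-02  1.6998e+02] F [-0.   0.1 -0.4] T [0.03 0.03 0.  ] open 0.0416
shift [-0.25 -0.1   9.98] turn [ 0.03 -0.02 -0.02]
```

View pics/w1.png

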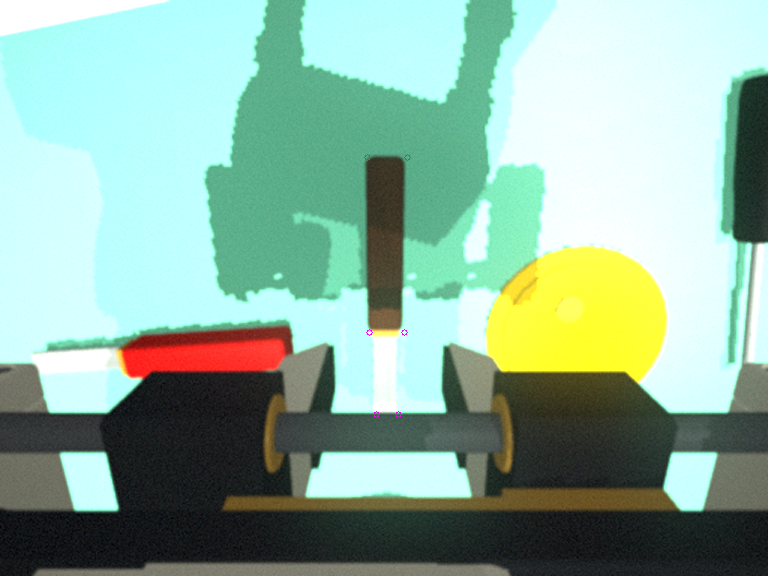

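The projected knife model sits on the dark knife, at about (385,245) in this 1.5x picture. The red handle ends at (290,340), about 49 mm from the knife's centre line, so the fingers clear it. I'm descending.

```bash
python3 -m crank '[[-0.2,-0.1,3,0,0,0,0.45],[-0.2,-0.1,6,0,0,0,0.45],[-0.2,-0.1,8.5,0,0,0,0.45],[-0.2,-0.1,9.9,0,0,0,0.45],[-0.2,-0.1,9.9,0,0,0,0.45]]' 60;python3 -m crank '[[0,0,0,0,0,0,0],[0,0,0,0,0,0,0],[0,0,0,0,0,0,0],[0,0,0,0,0,0,0],[0,0,0,0,0,0,0]]' 60; python3 go.py .4404 -.1179 .021 170
```

```text
time: 3.0
tool_pos: [0.4399, -0.1173, 0.0215]
tool_rot: [3.141, -0.001, 2.969]
contact_force: [-0.8, 0.7, 0.4]
opening: 0.0413
time: 3.62
tool_pos: [0.4405, -0.1184, 0.0224]
tool_rot: [-3.141, 0.001, 2.967]
contact_force: [-0.7, 0.8, 6.9]
opening: 0.0198
t 3.62 pos [ 0.4405 -0.1184  0.0224] rpy [-1.7999e+02  8.0000e-02  1.7002e+02] F [-0.7  0.8  6.9] T [0.14 0.04 0.02] open 0.0198
shift [0.02 0.05 0.14] turn [-0.01  0.08  0.02]
```

```bash
python3 -m crank '[[0,0,-2.5,0,0,0,0],[0,0,-5,0,0,0,0],[0,0,-7.5,0,0,0,0],[0,0,-10,0,0,0,0],[0,0,-10,0,0,0,0]]'; python3 go.py .49 .1308 .12 188
```

```text
time: 4.25
tool_pos: [0.4409, -0.1187, 0.123]
tool_rot: [-3.141, 0.004, 2.967]
contact_force: [0.3, -0.2, -0.8]
opening: 0.0193
t 4.25 pos [ 0.4409 -0.1187  0.123 ] rpy [-179.95    0.21  170.02] F [ 0.3 -0.2 -0.8] T [ 0.01 -0.03  0.  ] open 0.0193
shift [-0.51 25.42  0.28] turn [ -0.08   0.2  -17.98]
```

```bash
python3 -m crank '[[-0.1,5,0,0,0,-4,0],[-0.2,10,0,0,0,-8,0],[-0.3,15,0,0,0,-12,0],[-0.4,20,0,0,0,-16,0],[-0.5,25.3,0.2,0,0,-18,0]]';python3 -m crank '[[0,0,0,0,0,0,0],[0,0,0,0,0,0,0]]'; python3 go.py .5146 .1308 .061 188
cat > look.py <<'E'
# overlays knife model from TCP pose (origin 8mm behind, .0215 below)
import sys
from ov import *
from scipy.spatial.transform import Rotation as R
s=robot.observe();p=s["tool_pos"];Rt=R.from_euler("xyz",s["tool_rot"])
tag=sys.argv[1]; fc=float(sys.argv[2]) if len(sys.argv)>2 else .0215
K=[(.025,.01,.024),(.025,-.01,.024),(-.07,.01,.024),(-.07,-.01,.024),(.085,.007,.012),(.085,-.007,.012)]
P=[p+Rt.apply([-(a-.008),b,fc-c]) for a,b,c in K]
print("tip",np.mean(P[4:],0).round(4))
for n in("top","scene"):
    c=read_camera(n);q=[proj(c,x) for x in P];m=np.mean(q,0).astype(int)+([-10,-15] if n=="top" else [25,5])
    crop(c,f"pics/{tag}{n}.png",max(m[0]-65,0),max(m[1]-55,0),130,110,5,q)
    A=cv2.imread(f"pics/{tag}{n}.png")
    B=A if n=="top" else np.hstack([cv2.resize(B,(398,337)),cv2.resize(A,(398,337))])
cv2.imwrite(f"pics/{tag}.png",B)
E
python3 look.py k1
```

```text
time: 4.88
tool_pos: [0.4884, 0.1315, 0.1185]
tool_rot: [-3.142, -0.001, -3.0]
contact_force: [-0.1, -0.5, -0.8]
opening: 0.0197
time: 5.12
tool_pos: [0.488, 0.1299, 0.1186]
tool_rot: [-3.141, -0.002, -3.001]
contact_force: [0.0, -1.0, -1.2]
opening: 0.0195
t 5.12 pos [0.488  0.1299 0.1186] rpy [-1.7999e+02 -1.3000e-01 -1.7194e+02] F [ 0.  -1.  -1.2] T [-0.02 -0.03  0.03] open 0.0195
shift [-2.66 -0.29  5.75] turn [-0.01 -0.13  0.06]
tip [0.5642 0.1407 0.1089]
```

View pics/k1.png

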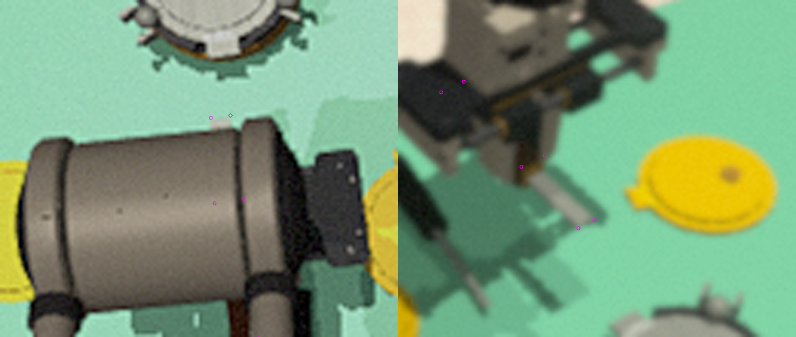

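```bash
python3 -m crank '[[-1,-0.1,1.5,0,0,0,0],[-1.8,-0.2,3,0,0,0,0],[-2.6,-0.3,4.5,0,0,0,0],[-2.6,-0.3,5.75,0,0,0,0],[-2.6,-0.3,5.75,0,0,0,0]]'; python3 go.py .5542 .1364 .061 188
python3 look.py k2
```

```text
time: 5.85
tool_pos: [0.5139, 0.1306, 0.0607]
tool_rot: [3.141, -0.003, -3.002]
contact_force: [0.1, -0.3, -0.1]
opening: 0.02
t 5.85 pos [0.5139 0.1306 0.0607] rpy [ 179.99   -0.18 -171.98] F [ 0.1 -0.3 -0.1] T [ 0.06 -0.   -0.01] open 0.02
shift [-4.07  0.01 -0.04] turn [ 0.01 -0.18  0.02]
tip [0.5901 0.1414 0.051 ]
```

View pics/k2.png

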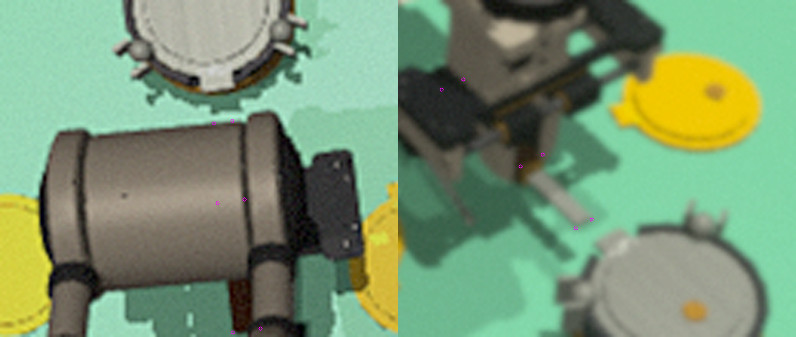

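```bash
python3 -m crank '[[-0.7,0,0,0,0,0,0],[-1.4,0,0,0,0,0,0],[-2.1,0,0,0,0,0,0],[-2.8,0,0,0,0,0,0],[-2.8,0,0,0,0,0,0]]'; python3 look.py k3
```

```text
time: 6.58
tool_pos: [0.5432, 0.1348, 0.0622]
tool_rot: [3.142, 0.001, -3.001]
contact_force: [0.5, -0.2, -1.1]
opening: 0.0196
tip [0.6195 0.1455 0.0527]
```

View pics/k3.png

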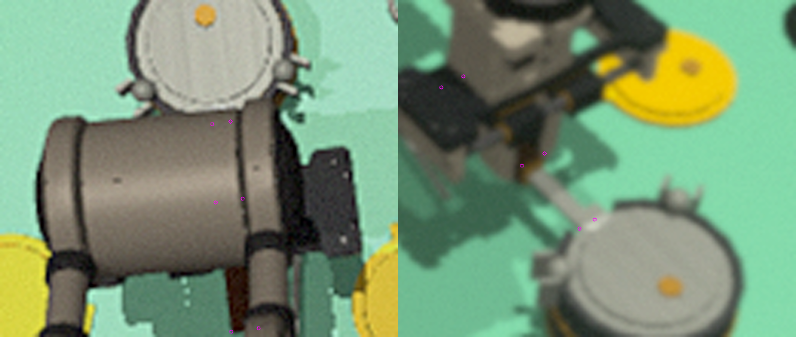

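The blade meets the lip at about (585,217) in the scene half, with its end hidden beneath the lip. The force is near zero. I'm going deeper.

```bash
python3 -m crank '[[-0.5,0,0.05,0,0,0,0],[-1,0,0.05,0,0,0,0],[-1.6,0,0.05,0,0,0,0],[-1.6,0,0.05,0,0,0,0]]'; python3 look.py k4
python3 - <<'E'
from h import *
c=read_camera("scene"); crop(c,"pics/k4z.png",270,150,110,90,7)
E
```

```text
time: 7.18
tool_pos: [0.5591, 0.137, 0.0617]
tool_rot: [3.142, 0.001, -3.001]
contact_force: [-0.1, -0.0, -0.5]
opening: 0.0197
tip [0.6353 0.1477 0.0523]
```

View pics/k4z.png

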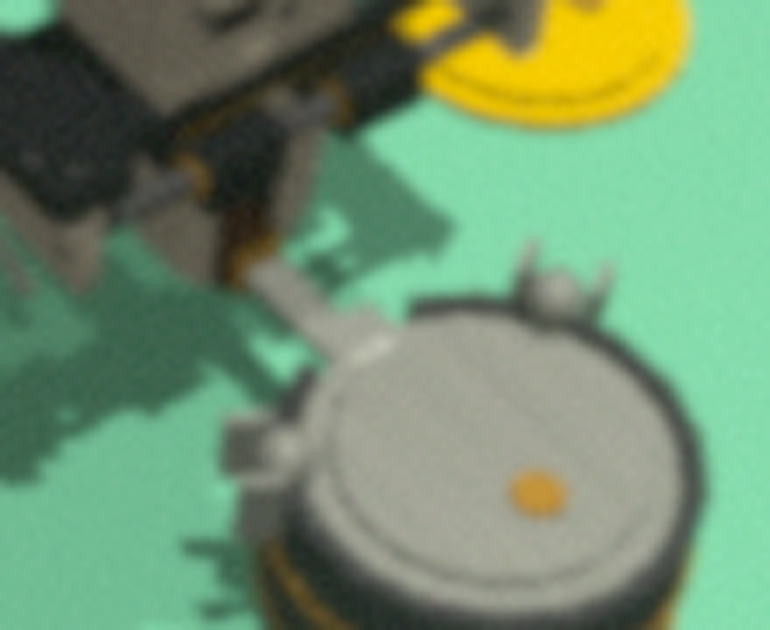

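```bash
python3 -m crank '[[0,0,-0.3,0,0,0,0],[0,0,-0.6,0,0,0,0],[0,0,-0.9,0,0,0,0],[0,0,-1.2,0,0,0,0],[0,0,-1.5,0,0,0,0]]' 60; python3 -m crank '[[0,0,-0.3,0,0,0,0],[0,0,-0.6,0,0,0,0],[0,0,-0.9,0,0,0,0],[0,0,-0.9,0,0,0,0]]'; python3 - <<'E'
from h import *
c=read_camera("scene"); crop(c,"pics/k5z.png",270,150,110,90,7)
E
python3 go.py 0 0 0 188
```

```text
time: 7.95
tool_pos: [0.5585, 0.1369, 0.0768]
tool_rot: [3.141, -0.0, -3.002]
contact_force: [0.4, 0.6, -2.1]
opening: 0.0196
time: 8.45
tool_pos: [0.5586, 0.137, 0.0861]
tool_rot: [3.141, 0.001, -3.001]
contact_force: [0.2, -0.2, -2.0]
opening: 0.0194
t 8.5 pos [0.5585 0.137  0.0859] rpy [ 1.7999e+02  2.0000e-02 -1.7197e+02] F [ 0.6  0.5 -2.3] T [0.04 0.   0.04] open 0.0194
shift [57.22 -5.76  8.57] turn [0.01 0.02 0.03]
```

View pics/k5z.png

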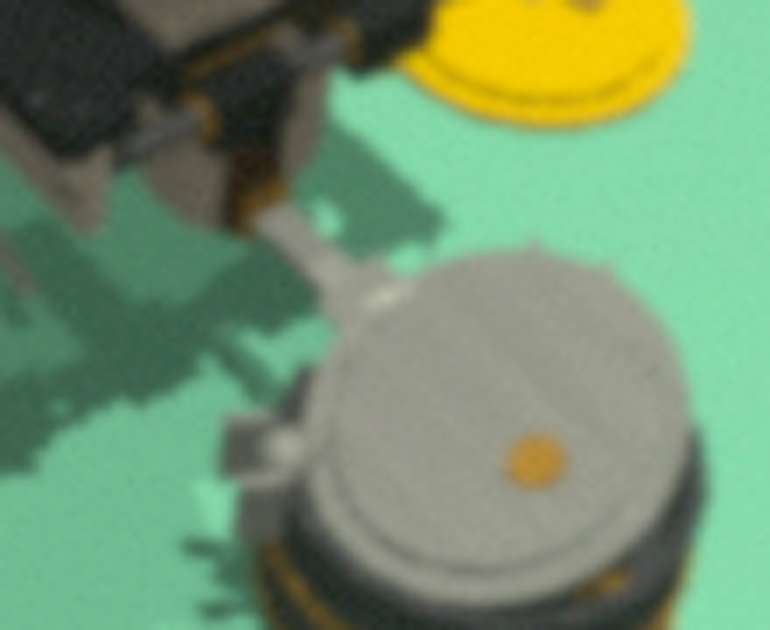

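The cover is tilting up on the blade: the lip is at about (375,295) in the crop, about 24 mm up, and the knife isn't slipping. I'm continuing to lift.

```bash
python3 -m crank '[[0,0,-0.3,0,0,0,0],[0,0,-0.6,0,0,0,0],[0,0,-0.9,0,0,0,0],[0,0,-1.2,0,0,0,0],[0,0,-1.2,0,0,0,0]]';  python3 - <<'E'
from h import *
c=read_camera("scene"); crop(c,"pics/k6z.png",270,150,110,90,7)
E
python3 go.py 0 0 0 188
```

```text
time: 9.12
tool_pos: [0.5586, 0.137, 0.0981]
tool_rot: [3.141, 0.0, -3.001]
contact_force: [-0.7, -0.2, -2.1]
opening: 0.0196
t 9.18 pos [0.5585 0.137  0.0979] rpy [ 1.7999e+02  2.0000e-02 -1.7197e+02] F [ 0.6  0.1 -1.4] T [ 0.09  0.07 -0.01] open 0.0196
shift [57.22 -5.76  9.77] turn [0.01 0.02 0.03]
```

View pics/k6z.png

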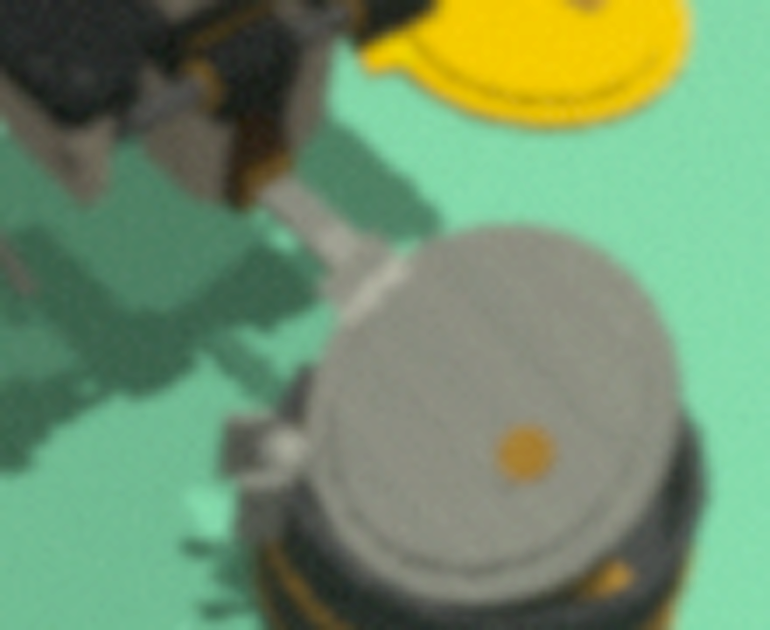

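```bash
python3 -m crank '[[0,0,-0.2,0,0,0,0],[0,0,-0.4,0,0,0,0],[0,0,-0.4,0,0,0,0],[0,0,-0.4,0,0,0,0]]';  python3 -m crank '[[0,0,0.4,0,0,0,0],[0,0,0.8,0,0,0,0],[0,0,1.2,0,0,0,0],[0,0,1.5,0,0,0,0],[0,0,1.5,0,0,0,0]]';python3 - <<'E'
from h import *
c=read_camera("scene"); crop(c,"pics/k7z.png",270,150,110,90,7)
E
python3 go.py 0 0 0 188
```

```text
time: 9.68
tool_pos: [0.5585, 0.137, 0.1017]
tool_rot: [3.141, 0.0, -3.001]
contact_force: [0.1, 0.9, -1.3]
opening: 0.0193
time: 10.3
tool_pos: [0.5583, 0.1369, 0.0863]
tool_rot: [3.142, -0.001, -3.001]
contact_force: [-0.4, 0.0, -1.8]
opening: 0.0194
t 10.35 pos [0.5584 0.1369 0.0866] rpy [ 1.8000e+02 -2.0000e-02 -1.7197e+02] F [-0.4  1.4 -1.5] T [0.13 0.1  0.04] open 0.0196
shift [57.2  -5.76  8.67] turn [ 0.   -0.02  0.03]
```

View pics/k7z.png

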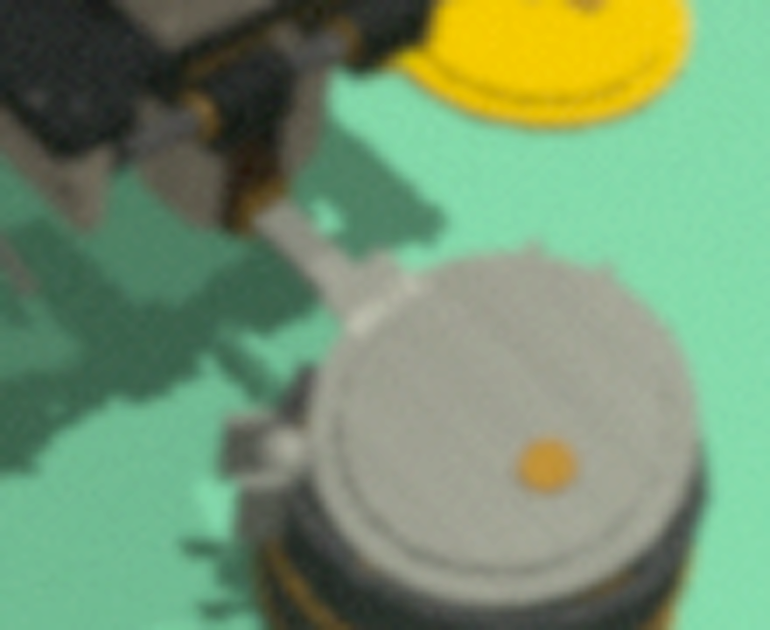

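```bash
python3 -m crank '[[0,0,0.3,0,0,0,0],[0,0,0.6,0,0,0,0],[0,0,0.6,0,0,0,0]]';python3 - <<'E'
from h import *
c=read_camera("scene"); crop(c,"pics/k8z.png",270,150,110,90,7)
E
python3 go.py 0 0 0 188
```

```text
time: 10.72
tool_pos: [0.5585, 0.1368, 0.0805]
tool_rot: [-3.142, -0.0, -3.002]
contact_force: [-0.8, 1.2, -0.3]
opening: 0.0194
t 10.78 pos [0.5585 0.1368 0.0807] rpy [-180.     -0.   -171.97] F [-0.7  0.2 -1.6] T [0.06 0.1  0.02] open 0.0195
shift [57.22 -5.75  8.07] turn [-0.   -0.    0.03]
```

View pics/k8z.png

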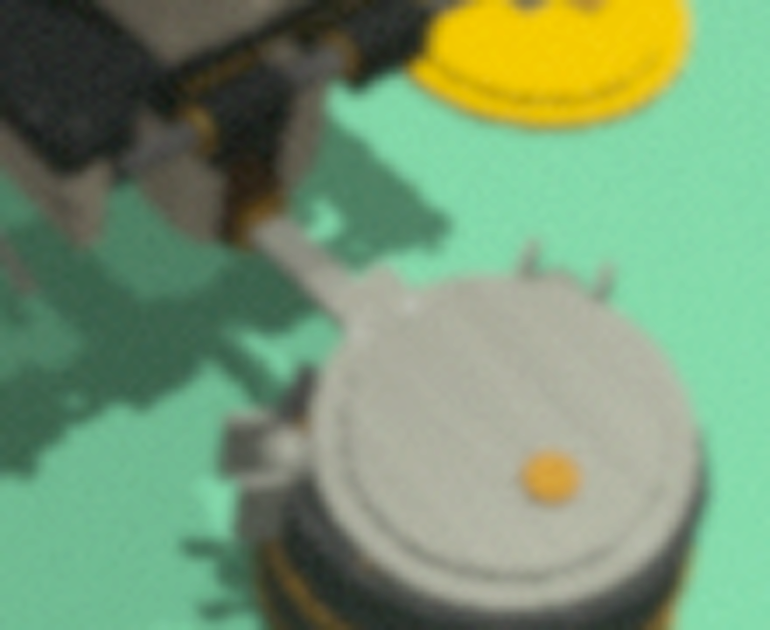

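```bash
cat > cov.py <<'E'
import sys
from ov import *
tag=sys.argv[1]
C=(0.680,0.154);Y=np.radians(8)
def cover(lipup,dx=0.,dy=0.):
    th=np.arcsin(lipup/.121); L=[]
    pts=[(.055*np.cos(a),.055*np.sin(a),.004) for a in np.linspace(0,2*np.pi,36)]+[(-.066,.012,.004),(-.066,-.012,.004)]
    for x,y,z in pts:
        u=x-.055
        L.append((.055+dx+u*np.cos(th)+z*np.sin(th),y+dy,.058-u*np.sin(th)+z*np.cos(th)))
    return loc(C,Y,L)
c=read_camera("scene")
hs=[tuple(map(float,h.split(","))) for h in sys.argv[2:]]
ims=[]
for i,h in enumerate(hs):
    crop(c,f"pics/tmp.png",280,155,100,85,4,[proj(c,p) for p in cover(*h)]); ims.append(cv2.imread("pics/tmp.png"))
cv2.imwrite(f"pics/{tag}.png",np.hstack(ims))
E
python3 cov.py c1 0.018 0.025
```

```text
(no output)
```

View pics/c1.png

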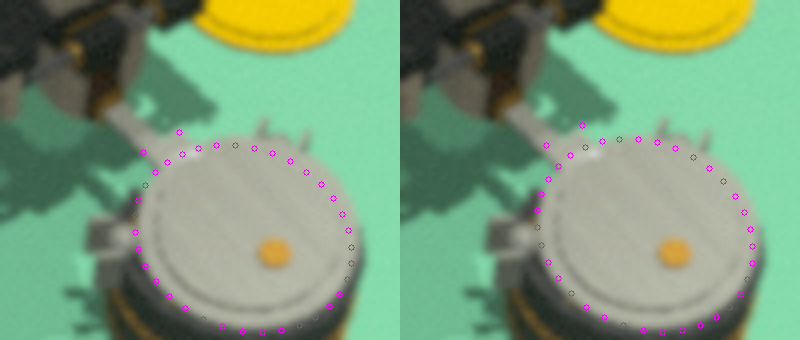

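```bash
cat > fit.py <<'E'
import sys
from ov import *
from scipy.optimize import least_squares
from scipy.spatial.transform import Rotation as R
C=(0.680,0.154);Y=np.radians(8)
def run(c,tag,box,ang):
    K=c["frame"]; hsv=cv2.cvtColor(K,cv2.COLOR_RGB2HSV)
    m=((hsv[...,1]<60)&(hsv[...,2]>75)).astype(np.uint8)
    # orange dot
    x0,y0,w,h=box
    d=cv2.inRange(hsv,(8,120,90),(24,255,255)); M=np.zeros_like(d);M[y0:y0+h,x0:x0+w]=d[y0:y0+h,x0:x0+w]
    M=cv2.erode(M,np.ones((2,2)));n,l,st,ce=cv2.connectedComponentsWithStats(M); k=1+np.argmax(st[1:,4]); dot=ce[k]
    m|=cv2.dilate((l==k).astype(np.uint8),np.ones((5,5)))
    cc=dot
    cx=np.array(sys.argv[1:3],float) if False else None
    return m,dot
def edge(c,m,cen,angs):
    E=[]
    for a in angs:
        d=np.array([np.cos(a),np.sin(a)]);r=8.;
        g=c["frame"].astype(float)
        prof=[]
        for r in np.arange(10,42,.25):
            p=cen+d*r; prof.append(cv2.remap(m.astype(np.float32),np.float32([[p[0]]]),np.float32([[p[1]]]),cv2.INTER_LINEAR)[0,0])
        prof=np.array(prof); i=np.argmax(prof<.5)
        E.append(cen+d*(10+.25*i))
    return np.array(E)
c=read_camera("scene"); T=read_camera("top")
box=tuple(map(int,sys.argv[2].split(","))); m,dot=run(c,"s",box,None)
cen=np.array(list(map(float,sys.argv[3].split(","))))
angs=np.radians(np.arange(-75,150,5)); E=edge(c,m,cen,angs)
screw=np.linalg.inv([[np.cos(Y),-np.sin(Y)],[np.sin(Y),np.cos(Y)]])@(ray(T,302/7+154.5,217/7+124.5,.066)[:2]-C)
print("dot",dot,"screw local",screw.round(4))
def pose(p):
    Rc=R.from_euler("z",Y)*R.from_rotvec([p[3],p[4],0]); o=np.array(loc(C,Y,[(p[0],p[1],p[2])])[0]); return Rc,o
def pr(P): return np.array([proj(c,x) for x in P])
A=np.linspace(0,2*np.pi,180)
def res(p):
    Rc,o=pose(p); q=pr(o+Rc.apply(np.c_[.055*np.cos(A),.055*np.sin(A),.004+0*A]))
    d=np.array([np.min(np.linalg.norm(q-e,axis=1)) for e in E])
    far=o+Rc.apply([.055,0,0]) # lowest edge
    return np.r_[d,(pr([o+Rc.apply([*screw,.008])])[0]-dot)]
best=None
for lip0 in (0.,.2):
    s=least_squares(res,[0,0,.058+lip0*.05,0,lip0],x_scale=[.005,.005,.005,.05,.05],loss="soft_l1")
    if best is None or s.cost<best.cost: best=s
p=best.x;Rc,o=pose(p)
print("pose dx dy z mm",(p[:3]*1e3).round(1),"tilt deg",np.degrees(p[3:]).round(1),"rms",np.sqrt(np.mean(best.fun**2)).round(2))
for n,v in dict(lip=[-.066,0,0],far=[.055,0,0],pY60=[-.0275,.0476,0],mY60=[-.0275,-.0476,0]).items(): print(n,(o+Rc.apply(v))[2].round(4),end=" ")
f=c["frame"].copy()
crop(c,f"pics/{sys.argv[1]}.png",270,150,110,90,7,list(E)+[dot])
g=cv2.imread(f"pics/{sys.argv[1]}.png")
for q in pr(o+Rc.apply(np.c_[.055*np.cos(A),.055*np.sin(A),.004+0*A])): cv2.circle(g,(int((q[0]-269.5)*7),int((q[1]-149.5)*7)),1,(0,0,255),-1)
cv2.imwrite(f"pics/{sys.argv[1]}.png",g)
E
python3 fit.py f1 320,190,60,50 342,208
```

```text
dot [348.72727273 218.18181818] screw local [0.0184 0.0009]
pose dx dy z mm [ 3.6 -0.4 75.2] tilt deg [10.6  7.9] rms 0.63
lip 0.0842 far 0.0677 pY60 0.0876 mY60 0.0702
```

View pics/f1.png

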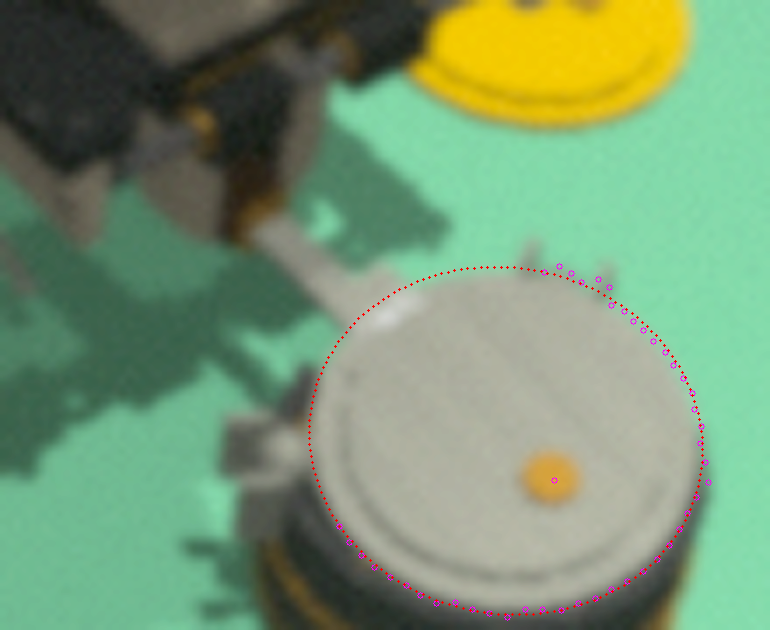

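```bash
sed -i 's/arange(-75,150,5)/arange(-35,140,5)/' fit.py; python3 fit.py f2 320,190,60,50 342,208;python3 -m crank '[[0,0,0.3,0,0,0,0],[0,0,0.6,0,0,0,0],[0,0,0.6,0,0,0,0]]';python3 fit.py f3 320,190,60,50 342,208; python3 go.py 0 0 0 188
```

```text
dot [348.60869565 218.2173913 ] screw local [0.0184 0.0009]
pose dx dy z mm [ 6.9 -4.1 78.3] tilt deg [9.4 3.3] rms 0.4
lip 0.0821 far 0.0751 pY60 0.0876 mY60 0.0721 time: 11.4
tool_pos: [0.5584, 0.1369, 0.0744]
tool_rot: [3.142, -0.0, -3.001]
contact_force: [-0.6, -0.4, -1.4]
opening: 0.0194
dot [348.52173913 218.39130435] screw local [0.0184 0.0009]
pose dx dy z mm [ 0.4  5.7 63.7] tilt deg [10.6  2.8] rms 0.34
lip 0.0669 far 0.0611 pY60 0.0738 mY60 0.0563 t 11.5 pos [0.5585 0.1369 0.0747] rpy [ 180.      0.   -171.97] F [-0.3  1.3 -0.6] T [ 0.04 -0.   -0.03] open 0.0195
shift [57.22 -5.76  7.46] turn [0.   0.   0.03]
```

View pics/f3.png

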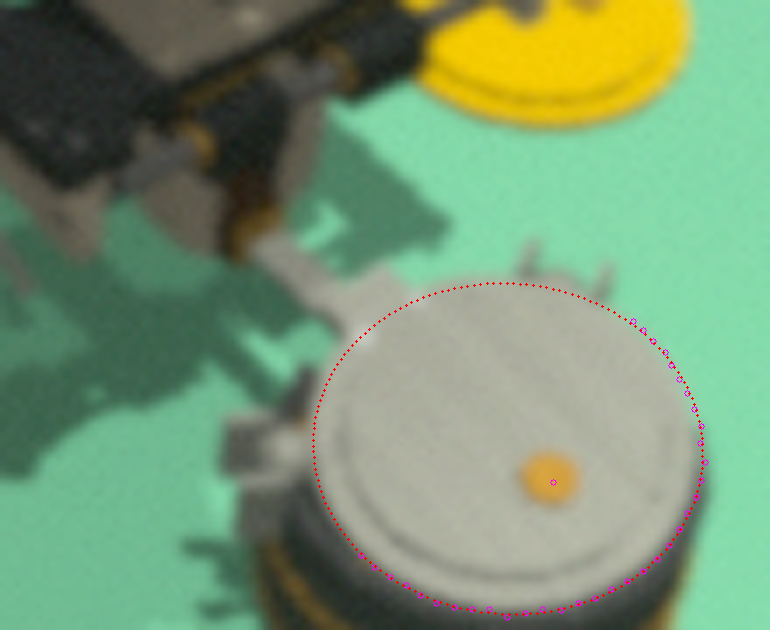

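The cover stayed put while the blade dropped another 6 mm (dot unchanged at (348.5,218.3)), so it is resting free of the blade. I'm withdrawing level.

```bash
python3 -m crank '[[0.6,0,0,0,0,0,0],[1.2,0,0,0,0,0,0],[2.2,0,0,0,0,0,0],[3.6,0,0,0,0,0,0],[5.5,0,0,0,0,0,0]]'; python3 -m crank '[[2,0,-1,0,0,0,0],[5,0,-3,0,0,0,0],[8,0,-5,0,0,0,0],[10,0,-7,0,0,0,0],[10,0,-7,0,0,0,0]]';python3 - <<'E'
from h import *
c=read_camera("scene"); crop(c,"pics/r1.png",280,155,100,85,4)
d=read_camera("top"); crop(d,"pics/r2.png",150,120,100,85,4)
cv2.imwrite("pics/r.png",np.hstack([cv2.imread("pics/r1.png"),cv2.imread("pics/r2.png")]))
E
python3 go.py .4404 -.1179 .12 170
```

```text
time: 12.12
tool_pos: [0.5032, 0.1291, 0.0748]
tool_rot: [3.142, 0.0, -3.001]
contact_force: [-0.2, 0.4, -1.0]
opening: 0.0195
time: 12.75
tool_pos: [0.4044, 0.1153, 0.1459]
tool_rot: [-3.142, 0.003, -3.001]
contact_force: [0.7, -0.1, -0.8]
opening: 0.0195
t 12.85 pos [0.4054 0.1153 0.1447] rpy [ 1.8000e+02  8.0000e-02 -1.7197e+02] F [ 0.1 -0.  -0.6] T [-0.   -0.02 -0.01] open 0.0197
shift [ -0.21 -23.58   2.47] turn [1.000e-02 8.000e-02 1.803e+01]
```

View pics/r.png

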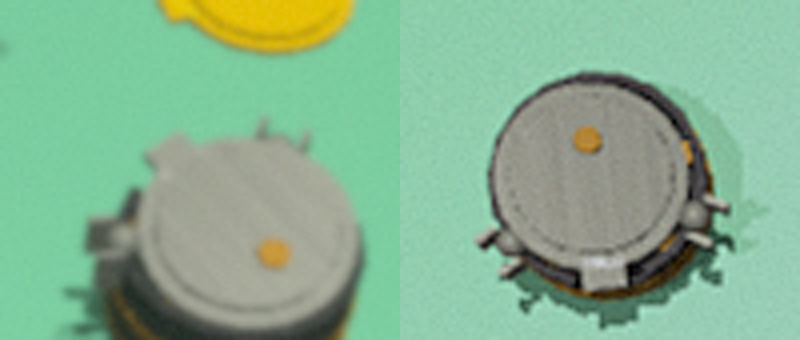

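```bash
python3 - <<'E'
from h import *
c=read_camera("scene"); crop(c,"pics/q1.png",295,180,80,70,10)
d=read_camera("top"); crop(d,"pics/q2.png",165,130,72,60,11)
E
```

```text
(no output)
```

View pics/q1.png

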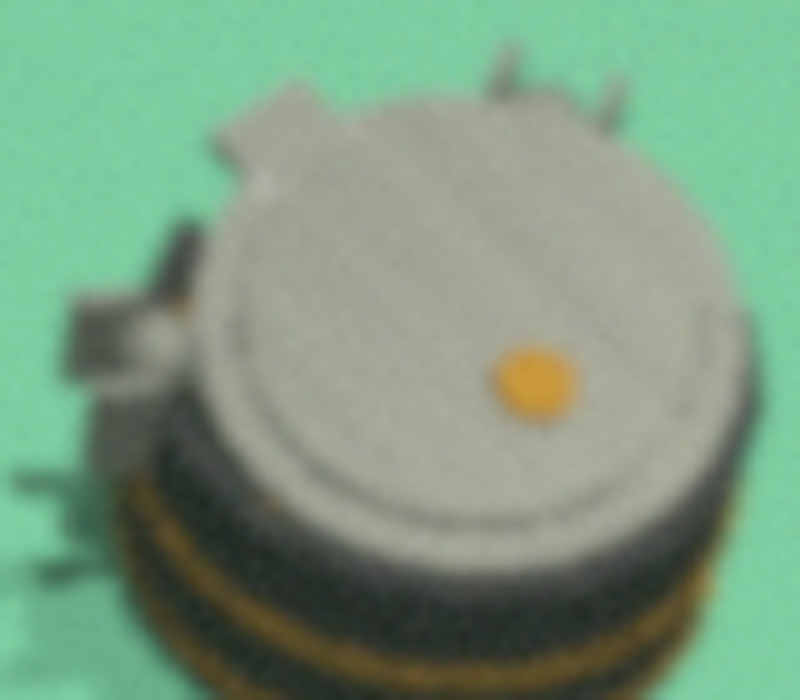

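View pics/q2.png

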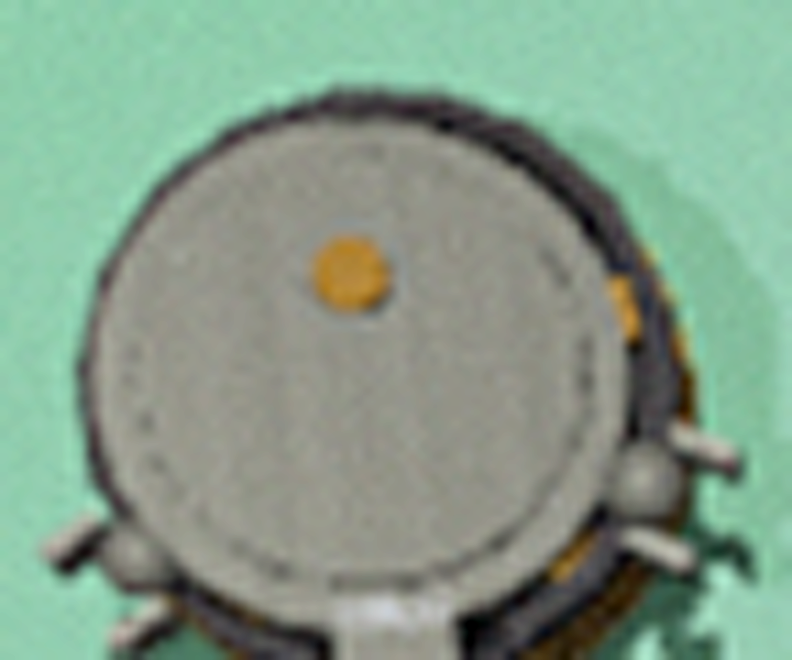

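```bash
cat > fit2.py <<'E'
from ov import *
from scipy.optimize import least_squares
from scipy.spatial.transform import Rotation as R
C=(0.680,0.154);Y=np.radians(8)
S=read_camera("scene");T=read_camera("top")
A=np.linspace(0,2*np.pi,200); ring=np.c_[.055*np.cos(A),.055*np.sin(A),.004+0*A]
def g(pts,k,x,y): return np.array(pts)/k+[x-.5,y-.5]
def fit(Es,ds,ls,Et,dt,lt,full):
    screw=np.array([.0184,.0009,.008])
    def pose(p): return R.from_euler("z",Y)*R.from_rotvec(p[3:6]), np.array(loc(C,Y,[p[:3]])[0])
    def pr(c,P): 
        q=(np.array(c["R"])@P.T).T+c["t"]; q=q@np.array(c["intrinsics"]).T; return q[:,:2]/q[:,2:]
    def res(p):
        Rc,o=pose(p);out=[]
        for c,E,d,l,off in((S,Es,ds,ls,p[6:8]),(T,Et,dt,lt,p[8:10])):
            q=pr(c,o+Rc.apply(ring))+off; out+=[np.min(np.linalg.norm(q-e,axis=1)) for e in E]
            out+=list(pr(c,(o+Rc.apply(screw))[None])[0]+off-d)
            if l is not None: out+=list((pr(c,o+Rc.apply([[-.066,.012,.004],[-.066,-.012,.004]]))+off-l).ravel())
        return np.r_[out,p[6:]/.6]
    s=least_squares(res,[0,0,.065,.05,.05,0,0,0,0,0],x_scale=[.005]*3+[.05]*3+[.5]*4,loss="soft_l1")
    p=s.x;Rc,o=pose(p);print("pos mm",(p[:3]*1e3).round(1),"rotvec",np.degrees(p[3:6]).round(1),"off",p[6:].round(2),"rms",np.sqrt(np.mean(s.fun**2)).round(2))
    for n,v in dict(lip=[-.066,0,0],far=[.055,0,0],pY=[0,.055,0],mY=[0,-.055,0],pY60=[-.0275,.0476,0],mY60=[-.0275,-.0476,0]).items(): print(n,(o+Rc.apply(v))[2].round(4),end=" ")
    print()
fit(g([(203,300),(215,380),(260,455),(330,520),(420,560),(500,572),(600,545),(690,465),(745,360),(725,260),(660,160)],10,295,180),g([(537,383)],10,295,180)[0],g([(300,80),(220,140)],10,295,180),
 g([(90,380),(120,250),(200,165),(330,122),(450,132),(560,215),(620,310),(628,400),(590,520),(490,600),(130,490),(190,570)],11,165,130),g([(350,273)],11,165,130)[0],g([(183,290),(225,289)],4,150,120),1)
# seated reference from first pictures
fit(g([(232,320),(300,430),(430,470),(560,430),(612,330),(560,225),(440,175)],7,280,170),g([(468,353)],7,280,170)[0],g([(290,170),(245,200)],7,280,170),
 g([(143,270),(170,190),(230,135),(312,112),(400,135),(460,195),(482,270),(250,415),(400,410),(165,340)],7,155,125),g([(302,217)],7,155,125)[0],g([(298,478),(373,474)],7,155,125),1)
E
python3 fit2.py
```

```text
pos mm [-0.6  4.4 66. ] rotvec [ 6.9  4.3 -0.3] off [ 0.22 -0.08  0.27  0.02] rms 0.57
lip 0.071 far 0.0618 pY 0.0726 mY 0.0594 pY60 0.0737 mY60 0.0623 
pos mm [-0.3  0.4 59.2] rotvec [ 2.6 -2.6  0.1] off [ 0.08 -0.13  0.16 -0.06] rms 0.69
lip 0.0562 far 0.0617 pY 0.0616 mY 0.0567 pY60 0.0601 mY60 0.0558
```

The joint two-view fit shows the cover out of its seat but shifted about 4 mm to +y. It appears held by the +y catch only: the -y nose at (648,480) in q2 stands clear of the edge. The lip is only about 14–15 mm up, which is marginal. There is plenty of time, so I'll re-enter, lift, drag the cover about 4 mm to -y on the blade, and lower it again.

```bash
python3 go.py .5143 .1328 .061 188; python3 -m crank '[[-4,0,0,0,0,0,0],[-8,0.1,2,0,0,0,0],[-10.9,0.2,5,0,0,0,0],[-10.9,0.2,8.4,0,0,0,0],[-10.9,0.2,8.4,0,0,0,0]]';  python3 go.py .5143 .1328 .061 188
```

```text
t 13.05 pos [0.4052 0.1153 0.144 ] rpy [ 1.7999e+02 -6.0000e-02 -1.7197e+02] F [-0.8 -0.2 -0.8] T [ 0.12 -0.04 -0.02] open 0.0196
shift [-11.05   0.21   8.29] turn [ 0.01 -0.06  0.03]
time: 13.68
tool_pos: [0.5108, 0.1322, 0.0577]
tool_rot: [3.141, -0.007, -3.002]
contact_force: [-0.2, -0.1, -1.2]
opening: 0.0193
t 13.68 pos [0.5108 0.1322 0.0577] rpy [ 179.98   -0.41 -171.98] F [-0.2 -0.1 -1.2] T [ 0.08 -0.02  0.02] open 0.0193
shift [-0.35  0.01 -0.33] turn [ 0.02 -0.41  0.02]
```

```bash
python3 -m crank '[[0,0,-0.1,0,0,0,0],[-0.1,0,-0.1,0,0,0,0]]'; python3 go.py .5584 .139 .061 188; python3 look.py k9
```

```text
time: 13.92
tool_pos: [0.5145, 0.1327, 0.0633]
tool_rot: [3.142, 0.003, -3.001]
contact_force: [-0.2, 0.2, -1.4]
opening: 0.0195
t 13.93 pos [0.5145 0.1327 0.0633] rpy [ 1.8000e+02  1.6000e-01 -1.7197e+02] F [-0.2  0.2 -1.4] T [ 0.02 -0.01  0.05] open 0.0195
shift [-4.43  0.01  0.24] turn [0.   0.16 0.03]
tip [0.5908 0.1435 0.054 ]
```

View pics/k9.png

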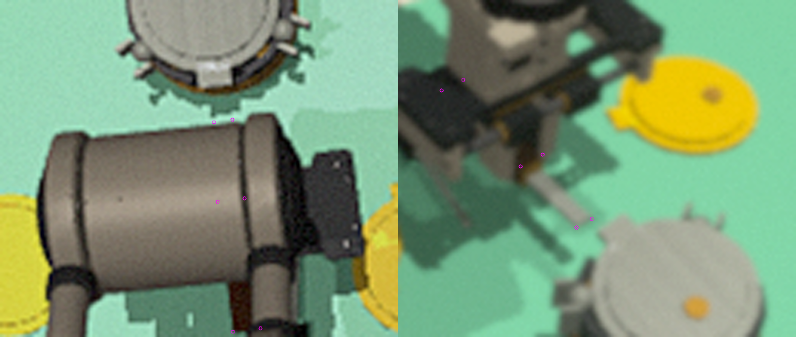

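```bash
python3 -m crank '[[-1,0,0.1,0,0,0,0],[-2,0,0.15,0,0,0,0],[-3,0,0.15,0,0,0,0],[-4,0,0.15,0,0,0,0],[-4.4,0,0.15,0,0,0,0]]'; python3 -m crank '[[0,0,-0.5,0,0,0,0],[0,0,-1,0,0,0,0],[0,0,-1.5,0,0,0,0],[0,0,-2,0,0,0,0],[0,0,-2.5,0,0,0,0]]';python3 -m crank '[[0,0,-0.3,0,0,0,0],[0,0,-0.6,0,0,0,0],[0,0,-0.9,0,0,0,0],[0,0,-1.2,0,0,0,0],[0,0,-1.2,0,0,0,0]]'; cat > two.py <<'E'
import sys
from h import *
c=read_camera("scene"); crop(c,"pics/r1.png",280,150,100,85,4)
d=read_camera("top"); crop(d,"pics/r2.png",150,120,100,85,4)
cv2.imwrite(f"pics/{sys.argv[1]}.png",np.hstack([cv2.imread("pics/r1.png"),cv2.imread("pics/r2.png")]))
E
python3 two.py p1;python3 go.py 0 0 0 188
```

```text
time: 14.65
tool_pos: [0.558, 0.1388, 0.0601]
tool_rot: [3.142, 0.0, -3.002]
contact_force: [-0.5, -0.0, -0.4]
opening: 0.0196
time: 15.28
tool_pos: [0.5571, 0.1388, 0.0856]
tool_rot: [3.141, 0.0, -3.001]
contact_force: [-0.5, -0.4, -1.0]
opening: 0.0196
time: 15.9
tool_pos: [0.5573, 0.1388, 0.0974]
tool_rot: [3.142, 0.0, -3.001]
contact_force: [0.1, 0.6, -1.7]
opening: 0.0194
t 16.0 pos [0.5571 0.1388 0.0971] rpy [ 1.8000e+02 -1.0000e-02 -1.7197e+02] F [-0.4  0.1 -0.8] T [0.01 0.05 0.03] open 0.0195
shift [57.1  -5.96  9.72] turn [ 0.   -0.01  0.03]
```

View pics/p1.png

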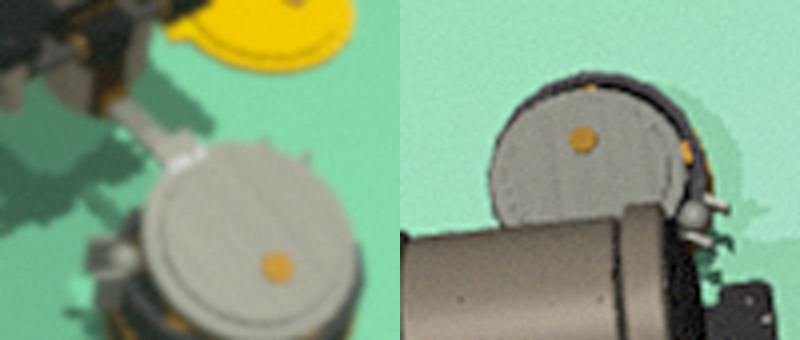

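```bash
python3 -m crank '[[0,-0.15,0,0,0,0,0],[0,-0.3,0,0,0,0,0],[0,-0.45,0,0,0,0,0],[0,-0.6,0,0,0,0,0],[0,-0.6,0,0,0,0,0]]'; 
python3 two.py p2;python3 go.py 0 0 0 188
```

```text
time: 16.62
tool_pos: [0.5581, 0.1327, 0.0972]
tool_rot: [3.142, 0.0, -3.002]
contact_force: [-1.1, -0.3, -1.4]
opening: 0.0195
t 16.73 pos [0.5581 0.1328 0.0973] rpy [ 1.8000e+02  1.0000e-02 -1.7197e+02] F [ 0.2  0.4 -1.5] T [0.03 0.03 0.03] open 0.0196
shift [57.12 -5.36  9.72] turn [0.   0.01 0.03]
```

View pics/p2.png

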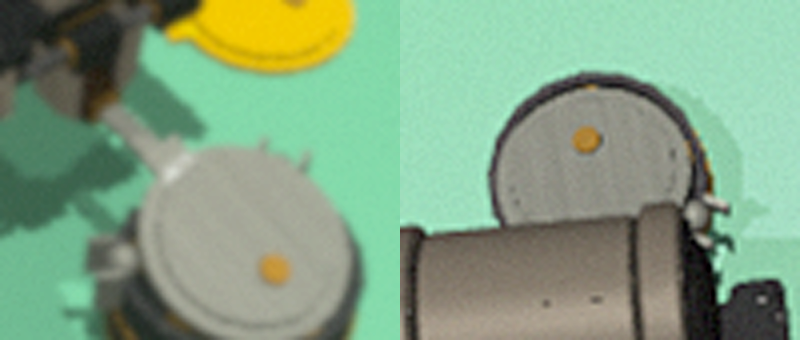

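```bash
python3 - <<'E'
from h import *
c=read_camera("scene"); crop(c,"pics/q3.png",295,175,80,72,10)
d=read_camera("top"); crop(d,"pics/q4.png",165,130,72,54,11)
E
```

```text
(no output)
```

View pics/q3.png

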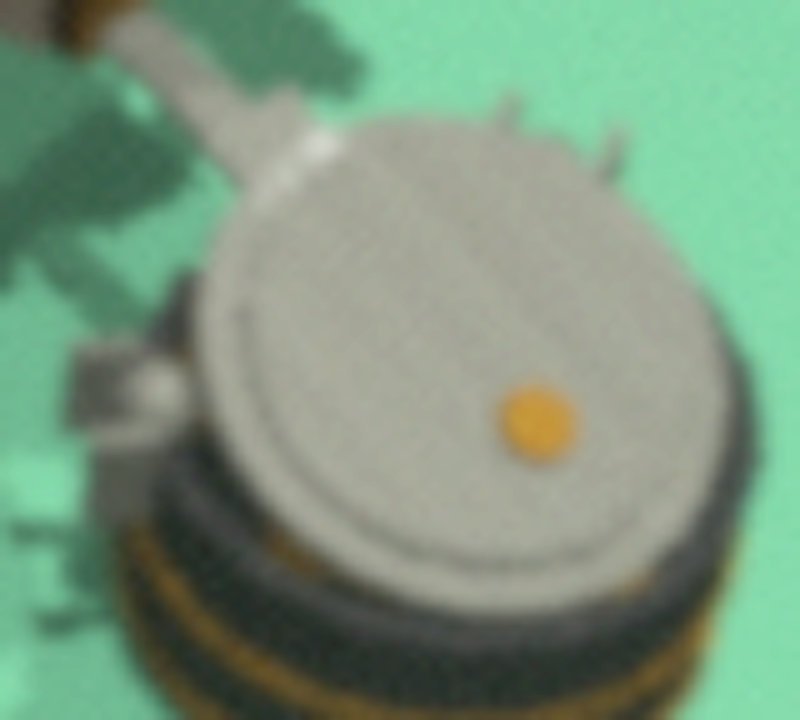

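View pics/q4.png

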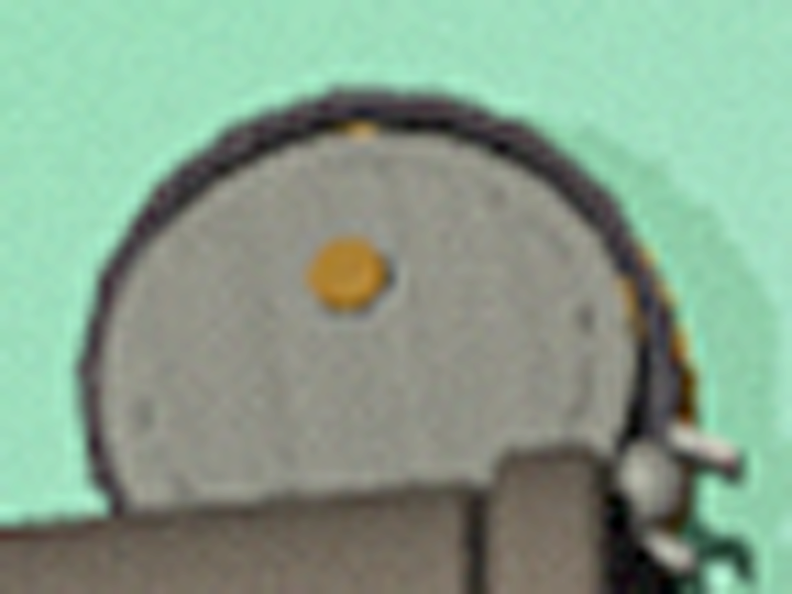

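```bash
sed -n '1,/^    print()/p' fit2.py > fitlib.py; python3 - <<'E'
from fitlib import *
fit(g([(205,280),(205,370),(250,470),(330,550),(420,595),(510,612),(600,592),(680,530),(728,430),(720,330),(660,220),(580,155),(440,118)],10,295,175),g([(538,424)],10,295,175)[0],None,
g([(105,380),(115,285),(180,205),(260,150),(360,128),(470,140),(560,190),(620,265),(640,350),(635,430),(115,500)],11,165,130),g([(347,273)],11,165,130)[0],None,0)
E
```

```text
pos mm [-1.3  1.2 74.7] rotvec [ 0.8 15.4  3.1] off [ 0.14 -0.    0.16  0.06] rms 0.48
lip 0.0922 far 0.0601 pY 0.0759 mY 0.0735 pY60 0.083 mY60 0.081
```

Now the fit shows the cover level in roll and centred within about 1.5 mm, with the lip about 34 mm up. I'll lift a little more so that both catches can spring in, then lower.

```bash
python3 -m crank '[[0,0,-0.3,0,0,0,0],[0,0,-0.6,0,0,0,0],[0,0,-0.8,0,0,0,0],[0,0,-0.8,0,0,0,0]]'; 
python3 two.py p3;python3 go.py 0 0 0 188
```

```text
time: 17.42
tool_pos: [0.5582, 0.1328, 0.1055]
tool_rot: [3.142, 0.0, -3.001]
contact_force: [-0.4, -0.0, -1.7]
opening: 0.0197
t 17.52 pos [0.558  0.1328 0.1052] rpy [ 180.      0.   -171.97] F [-0.5 -0.2 -1.7] T [0.05 0.06 0.01] open 0.0194
shift [57.11 -5.36 10.52] turn [0.   0.   0.03]
```

View pics/p3.png

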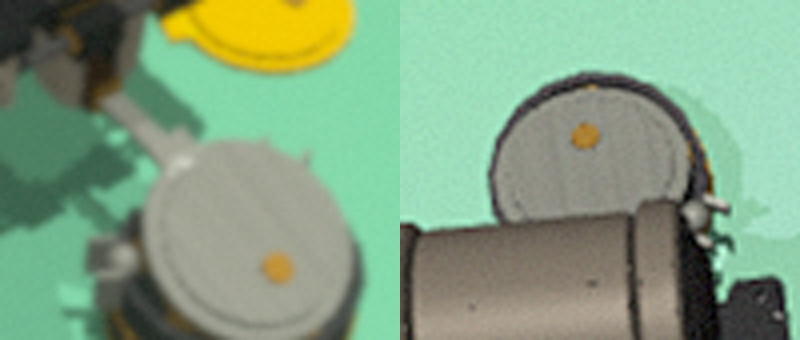

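```bash
python3 -m crank '[[0,-0.15,0,0,0,0,0],[0,-0.25,0,0,0,0,0],[0,-0.25,0.4,0,0,0,0],[0,-0.25,0.8,0,0,0,0],[0,-0.25,1.1,0,0,0,0]]'; python3 -m crank '[[0,0,0.3,0,0,0,0],[0,0,0.6,0,0,0,0],[0,0,0.6,0,0,0,0]]'; 
python3 two.py p4;python3 go.py 0 0 0 188
```

```text
time: 18.15
tool_pos: [0.5582, 0.1303, 0.0937]
tool_rot: [3.141, -0.001, -3.001]
contact_force: [0.6, -0.4, -1.4]
opening: 0.0197
time: 18.52
tool_pos: [0.5584, 0.1304, 0.088]
tool_rot: [3.142, -0.0, -3.001]
contact_force: [-0.0, -0.9, -0.6]
opening: 0.0199
t 18.62 pos [0.5586 0.1304 0.0883] rpy [ 1.7999e+02  2.0000e-02 -1.7197e+02] F [ 0.9  0.3 -0.9] T [ 0.08 -0.03 -0.05] open 0.0196
shift [57.13 -5.11  8.81] turn [0.01 0.02 0.03]
```

View pics/p4.png

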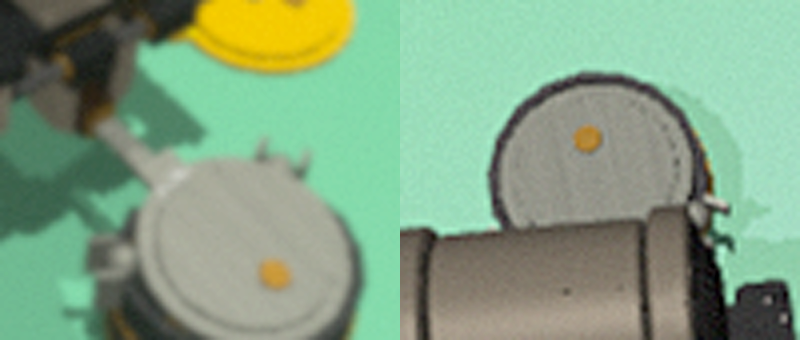

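```bash
python3 -m crank '[[0,0,0.2,0,0,0,0],[0,0,0.4,0,0,0,0],[0,0,0.5,0,0,0,0],[0,0,0.5,0,0,0,0]]'; 
python3 two.py p5;python3 go.py 0 0 0 188;  python3 -m crank '[[0,0,0.3,0,0,0,0],[0,0,0.5,0,0,0,0],[0,0,0.5,0,0,0,0]]';python3 two.py p6
python3 -c "
import cv2,numpy as np
cv2.imwrite('pics/p56.png',np.vstack([cv2.imread('pics/p5.png')[:290],cv2.imread('pics/p6.png')[:290]]))"
```

```text
time: 19.12
tool_pos: [0.5584, 0.1303, 0.0831]
tool_rot: [3.142, -0.0, -3.001]
contact_force: [0.4, -0.2, -0.5]
opening: 0.0195
t 19.23 pos [0.5585 0.1303 0.0833] rpy [ 1.8000e+02  1.0000e-02 -1.7197e+02] F [ 0.3  0.4 -0.6] T [ 0.05 -0.01  0.02] open 0.0191
shift [57.12 -5.1   8.32] turn [0.   0.01 0.03]
time: 19.6
tool_pos: [0.5583, 0.1303, 0.078]
tool_rot: [3.141, -0.0, -3.002]
contact_force: [0.1, 0.2, -0.5]
opening: 0.0194
```

View pics/p56.png

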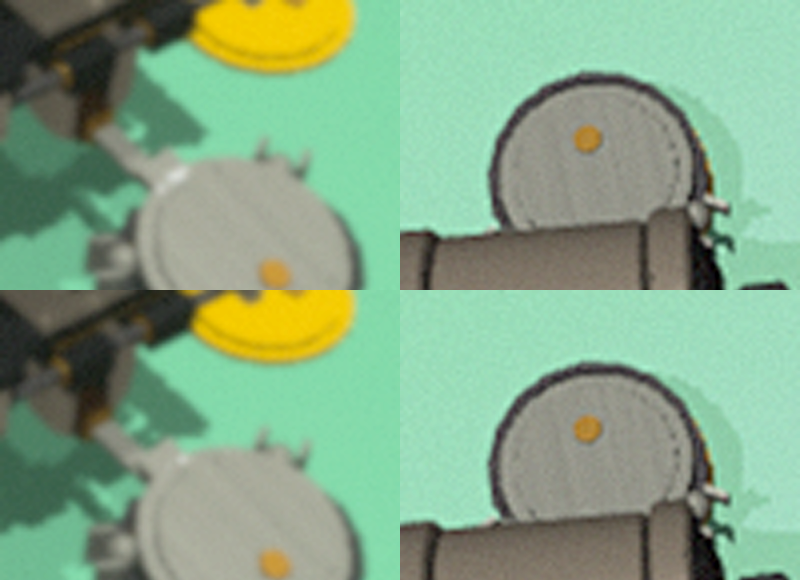

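The cover hasn't moved while the blade dropped 10 mm (dot fixed at (275,273)). It came to rest higher than before, with the -y edge now overlapping its nose. I'm withdrawing level.

```bash
python3 -m crank '[[0,0,0.4,0,0,0,0],[0.6,0,0.4,0,0,0,0],[1.4,0,0.4,0,0,0,0],[2.6,0,0.4,0,0,0,0],[4.5,0,0.4,0,0,0,0]]'; python3 -m crank '[[3,0,-1,0,0,0,0],[6,0,-3,0,0,0,0],[9,0,-5,0,0,0,0],[11,0,-7,0,0,0,0],[11,0,-7,0,0,0,0]]';python3 - <<'E'
from h import *
c=read_camera("scene"); crop(c,"pics/q5.png",295,175,80,72,10)
d=read_camera("top"); crop(d,"pics/q6.png",165,130,72,66,11)
E
python3 go.py .4325 -.1165 .12 170
```

```text
time: 20.32
tool_pos: [0.513, 0.1239, 0.0743]
tool_rot: [3.142, 0.0, -3.001]
contact_force: [-0.1, 0.6, -1.2]
opening: 0.0194
time: 20.95
tool_pos: [0.4042, 0.1087, 0.1454]
tool_rot: [-3.142, 0.003, -3.001]
contact_force: [1.3, -0.3, -0.4]
opening: 0.0193
t 21.05 pos [0.4052 0.1087 0.1442] rpy [ 1.8000e+02  8.0000e-02 -1.7197e+02] F [-0.2 -0.1 -0.6] T [ 0.05 -0.07  0.01] open 0.0194
shift [  0.45 -22.68   2.42] turn [1.000e-02 8.000e-02 1.803e+01]
```

View pics/q5.png

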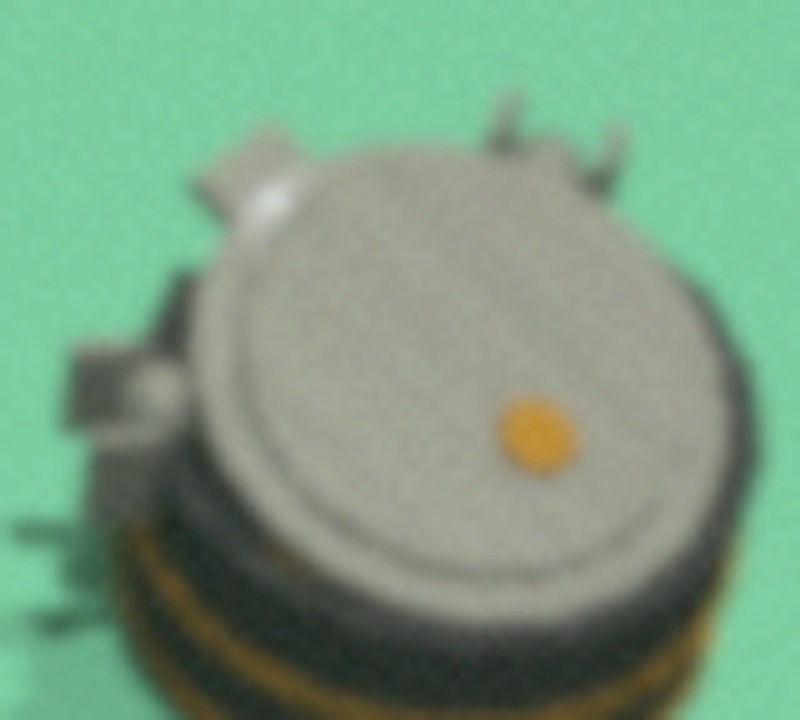

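View pics/q6.png

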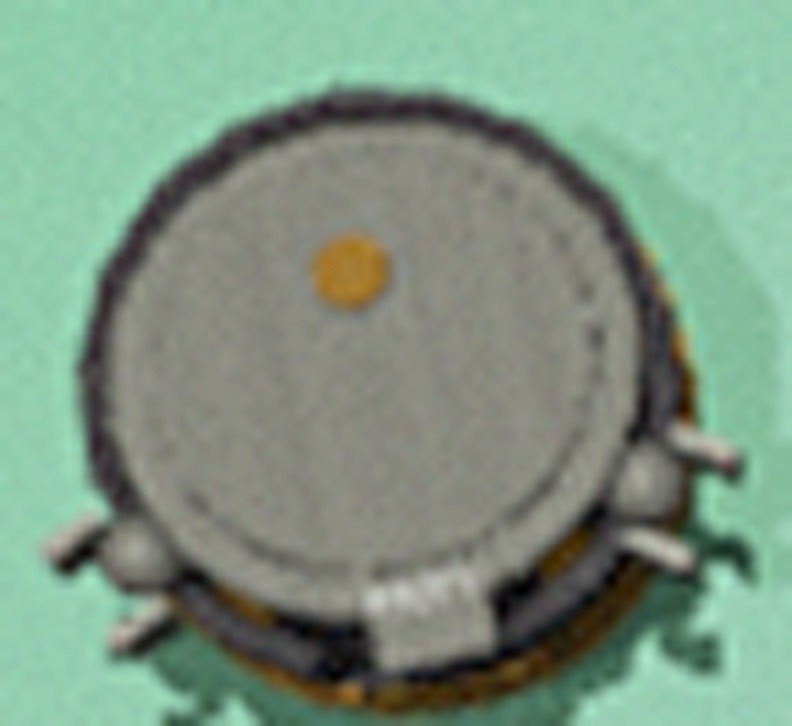

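```bash
python3 - <<'E'
from fitlib import *
fit(g([(198,310),(205,400),(250,490),(330,570),(420,612),(510,630),(600,612),(680,550),(728,450),(720,350),(660,240),(420,145)],10,295,175),g([(538,435)],10,295,175)[0],g([(270,125),(200,183)],10,295,175),
g([(108,380),(125,275),(180,205),(260,150),(360,125),(470,135),(560,190),(620,265),(643,350),(630,440),(590,520),(520,585),(330,612),(230,585),(160,510)],11,165,130),g([(350,271)],11,165,130)[0],g([(382,672),(495,650)],11,165,130),0)
E
```

```text
pos mm [-0.3  0.8 68.7] rotvec [ 1.7 11.4  5.6] off [ 0.25 -0.05  0.28  0.09] rms 0.45
lip 0.0816 far 0.058 pY 0.0708 mY 0.0666 pY60 0.0759 mY60 0.0722
```

The lip is now at about 82 mm (24 mm up), level in roll and centred within 1 mm, which is the described resting state on both catches. I'm taking the knife back to its original place.

```bash
python3 -m crank '[[0,-5,0.5,0,0,4,0],[0,-10,1,0,0,8,0],[-0.5,-15,1.5,0,0,12,0],[-0.5,-20,2,0,0,16,0],[-0.5,-22.8,2,0,0,18,0]]'; python3 -m crank '[[0,0,0,0,0,0,0],[0,0,0,0,0,0,0]]'; python3 go.py .4405 -.1184 .0235 170; python3 look.py z1
```

```text
time: 21.78
tool_pos: [0.442, -0.1187, 0.1228]
tool_rot: [3.141, -0.002, 2.964]
contact_force: [-0.2, 0.1, -0.4]
opening: 0.0194
time: 22.02
tool_pos: [0.4414, -0.1157, 0.1235]
tool_rot: [3.141, -0.002, 2.968]
contact_force: [-0.8, 0.1, -1.4]
opening: 0.0195
t 22.02 pos [ 0.4414 -0.1157  0.1235] rpy [ 1.7995e+02 -1.0000e-01  1.7005e+02] F [-0.8  0.1 -1.4] T [ 0.01 -0.01 -0.01] open 0.0195
shift [ 0.02 -0.29 10.  ] turn [ 0.05 -0.1   0.05]
tip [ 0.5172 -0.129   0.1138]
```

View pics/z1.png

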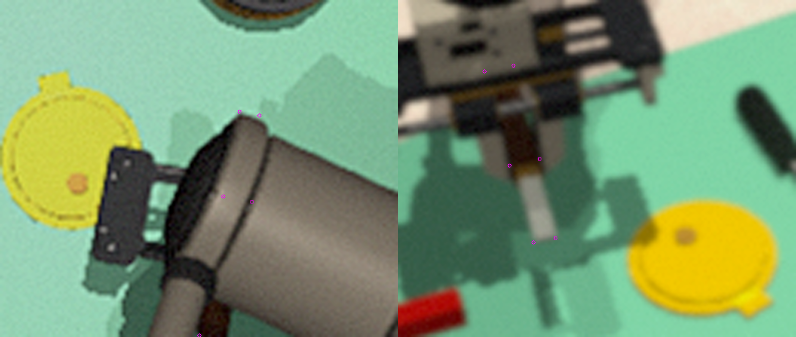

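```bash
python3 -m crank '[[0,-0.2,3,0,0,0,0],[0,-0.3,6,0,0,0,0],[0,-0.3,8.5,0,0,0,0],[0,-0.3,9.7,0,0,0,0],[0,-0.3,9.9,0,0,0,0]]'; python3 -m crank '[[0,0,0.1,0,0,0,0],[0,0,0.1,0,0,0,0]]'
```

```text
time: 22.75
tool_pos: [0.4411, -0.1187, 0.0249]
tool_rot: [3.141, -0.001, 2.969]
contact_force: [-0.6, -0.3, -1.4]
opening: 0.0194
time: 23.0
tool_pos: [0.4417, -0.1194, 0.0249]
tool_rot: [-3.141, 0.001, 2.968]
contact_force: [0.6, 1.0, -0.4]
opening: 0.0192
```

```bash
python3 -m crank '[[0,0,0.1,0,0,0,0],[0,0,0.2,0,0,0,0],[0,0,0.2,0,0,0,0]]'
```

```text
time: 23.38
tool_pos: [0.4414, -0.1194, 0.0224]
tool_rot: [-3.142, 0.001, 2.967]
contact_force: [0.3, 1.0, 1.6]
opening: 0.0197
```

Touching the bench (force turning upward). I'm opening and rising.

```bash
python3 -m crank '[[0,0,0,0,0,0,0.2],[0,0,0,0,0,0,0.4],[0,0,0,0,0,0,0.45],[0,0,0,0,0,0,0.45],[0,0,0,0,0,0,0.45]]' 10; python3 -m crank '[[0,0,-2,0,0,0,0.45],[0,0,-5,0,0,0,0.45],[0,0,-9,0,0,0,0.45],[0,0,-14,0,0,0,0.45],[4,0,-16,0,0,0,0.45]]'; python3 -m crank '[[0,0,0,0,0,0,0.45],[0,0,0,0,0,0,0.45]]';python3 - <<'E'
from h import *
d=read_camera("top");cv2.imwrite("pics/e1.png",cv2.convertScaleAbs(d["frame"][:,:,::-1],alpha=1.4))
d=read_camera("scene");cv2.imwrite("pics/e2.png",cv2.convertScaleAbs(d["frame"][:,:,::-1],alpha=1.4))
E
```

```text
time: 24.0
tool_pos: [0.4412, -0.1193, 0.0221]
tool_rot: [3.141, -0.0, 2.968]
contact_force: [-0.1, 0.4, 0.2]
opening: 0.0413
time: 24.62
tool_pos: [0.404, -0.1135, 0.1849]
tool_rot: [-3.14, 0.006, 2.968]
contact_force: [-1.2, -0.9, 1.2]
opening: 0.0412
time: 24.88
tool_pos: [0.4022, -0.1125, 0.1821]
tool_rot: [3.142, 0.001, 2.967]
contact_force: [-0.9, -0.5, 0.3]
opening: 0.0412
```

View pics/e1.png

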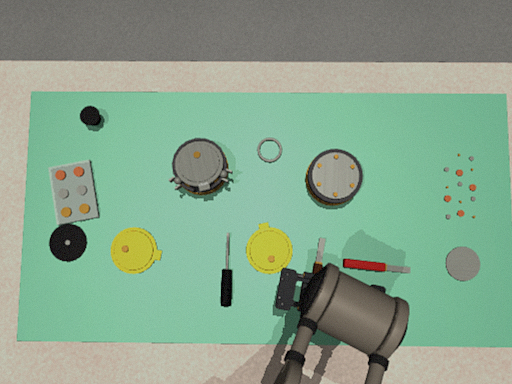

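View pics/e2.png

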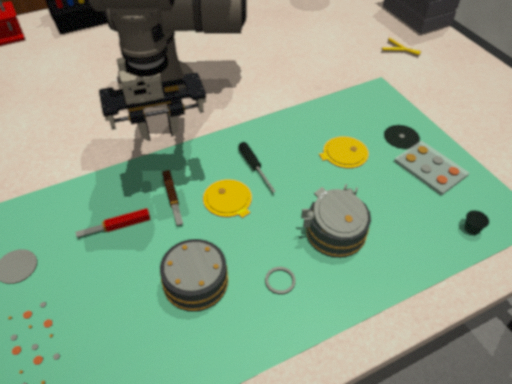

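The knife lies flat at scene (172,198) and the cover is still propped (dot at (348,218), lip at (318,193)). The screwdriver, bezel and screwed clock are where they started. I'm handing in.

```bash
python3 -c "
from cell import robot
print(robot.hand_in()); print(robot.observe()['time'])"
```

```text
the job is handed in; nothing more can be done
None
the job is handed in; nothing more can be done
```

The cover is pried out of its catches and rests loose and tilted on its clock, and the knife is back on the bench where it started. I handed in at about 25 s; no verdict is reported.

- **First pry:** The lip came up, but the cover settled about 4 mm to +y, apparently on one catch only. The fit put its lip only about 14–15 mm up, too close to the 12 mm limit.
- **Second pry:** I put the blade back in the notch, lifted, dragged the cover a few millimetres to -y on the blade, and lowered it again. It then stayed put while the blade dropped another 10 mm and withdrew.
- **Last measurement of the cover:** A fit to both camera views put the lip at about 82 mm (24 mm above seated) and the centre within about 1 mm of the axis. Roll was near level. This fit is good to about 2–3 mm: on the seated cover it read the lip about 2 mm low and the tilt about 2.6° off.
- **Last pictures:** The knife lay flat on the bench with the gripper clear of it. The cover, screwdriver, bezel, screwed clock and red look-alike looked undisturbed; I did not measure any shift.
- **Contact:** The gripper stayed clear of the cover in every picture. I have no direct measure of contact force on the cover.

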